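# Strike the silver blanks and tip them into the bin

## Task

Mark the silver blanks one by one, from the longest to the shortest: lay each flat on the press with its round disc centred under the punch, press the black plunger head all the way down to its stop and hold it there for a good second, then take the blank to the tipping tray and set it lengthwise on the bin-side half so that its weight tips the tray and it slides into the bin before you start the next. Finish with every blank in the bin, the plunger up and the tray back level, and leave the other things on the bench alone.

Things in the scene. Friction and masses are not known exactly. Their poses are not given: they have to be found in the camera images.
- blank_long: longest blank (may be absent): plain silvery flat bar, 196 mm long, 10 mm thick: a stem 16 mm wide with a disc of 32 mm diameter at its +x end. Origin at mid-thickness on the stem, 85 mm from the disc's centre, 95 mm from the tail end. x runs along the stem to the disc, z through the thickness (both faces alike). About 300 g. Starts loose on the bench.
- blank_mid: middle blank (may be absent): plain silvery flat bar, 166 mm long, 10 mm thick: a stem 16 mm wide with a disc of 32 mm diameter at its +x end. Origin at mid-thickness on the stem, 85 mm from the disc's centre, 65 mm from the tail end. x runs along the stem to the disc, z through the thickness (both faces alike). About 260 g. Starts loose on the bench.
- blank_short: shortest blank (may be absent): plain silvery flat bar, 136 mm long, 10 mm thick: a stem 16 mm wide with a disc of 32 mm diameter at its +x end. Origin at mid-thickness on the stem, 85 mm from the disc's centre, 35 mm from the tail end. x runs along the stem to the disc, z through the thickness (both faces alike). About 220 g. Starts loose on the bench.
- blank_long_head (a point): centre of the disc of the longest blank, at mid-thickness
- blank_mid_head (a point): centre of the disc of the middle blank, at mid-thickness
- blank_short_head (a point): centre of the disc of the shortest blank, at mid-thickness
- anvil (a point): point on top of the press's steel base plate under the punch, 12 mm above the bench; x points from the open front to the column. Plate 110 mm wide (y), from x = -160 to +75 mm. The column, 50 mm wide, stands from x = +32 to +72 mm; the press's arm, 44 mm wide, 62 to 84 mm above the bench, reaches forward to x = -22 mm. Front and sides are open.
- punch_tip (a point): centre of the underside of the steel punch (20 mm dia) under the press's arm; 42 mm above the bench when up, so a 10 mm blank slides in under it with 20 mm to spare; moves with the plunger
- plunger_top (a point): centre of the top of the black round plunger head (48 mm dia, 16 mm tall), 127 mm above the bench when up; moves with the plunger
- plunger (a joint): plunger travel in m: 0 up, 0.0205 at its stop (about 0.5 mm less with a blank under the punch). A spring returns it: about 3.5 N to start, 9.5 N at the stop
- tray: slippery polished steel tray, 236 mm (x, along the pivot) by 120 mm (y), 4 mm thick. Origin on the pivot, mid-plate, 80 mm above the bench. A counterweight under its -y edge holds it level; a blank set with its stem along x, 20 to 45 mm to the +y (bin) side of the pivot, tips it down on that side and slides off sideways into the bin; then it swings back by itself
- tray_tilt (a joint): tilt of the tray in rad: 0 level, 0.6 fully tipped towards the bin
- bin_floor (a point): middle of the bin's inner floor, 5 mm above the bench, 126 mm to the tray's +y side. Wooden bin, inside 252 mm (x) by 151 mm (y), turned as the level tray is; walls 34 mm high on the tray side, 50 mm at the ends, 65 mm at the far side
- file_pot: bystander, leave alone: brass pot of files, 68 mm dia, 90 mm tall
- brush_jar: bystander, leave alone: glass jar of brushes, 60 mm dia, 60 mm tall
- solder_stand: bystander, leave alone: round dark stand with a white block on it, 110 mm dia, 40 mm tall
- wax_jar: bystander, leave alone: small dark jar with white lid, 48 mm dia, 45 mm tall
- flux_jar: bystander, leave alone: glass jar with white lid, 56 mm dia, 60 mm tall
- doming_block: bystander, leave alone: steel block with round hollows, 50 mm cube
Mind the look-alikes: they are no part of the job. Leave any yellow look-alike of the blank_long alone.

How it is judged:
On the way, in this order (a step that is already met when the one before it is completed fails the run):
1. the longest blank, if present, lies flat on the press's plate with its disc under the punch (centres within 10 mm) and the plunger is pressed down onto it, to within 2.5 mm, for 0.8 s (horizontal distance between blank_long_head and punch_tip below 0.01 m and height (world z) of blank_long_head below 0.0205 m and (angle between blank_long's own z axis and vertical below 0.12 rad or angle between blank_long's own z axis and vertical above 3.0216 rad) and z of blank_long_head in the frame of punch_tip above -0.0075 m), for 0.8 s.
2. the longest blank, if present, rides on the tray as it tips (over 0.3 rad) (contact force between blank_long and tray above 0.05 N and not (angle between blank_long's own z axis and vertical below 0.3 rad or angle between blank_long's own z axis and vertical above 2.8416 rad)), for 0.04 s.
3. the middle blank, if present, lies flat on the press's plate with its disc under the punch (centres within 10 mm) and the plunger is pressed down onto it, to within 2.5 mm, for 0.8 s (horizontal distance between blank_mid_head and punch_tip below 0.01 m and height (world z) of blank_mid_head below 0.0205 m and (angle between blank_mid's own z axis and vertical below 0.12 rad or angle between blank_mid's own z axis and vertical above 3.0216 rad) and z of blank_mid_head in the frame of punch_tip above -0.0075 m), for 0.8 s.
4. the middle blank, if present, rides on the tray as it tips (over 0.3 rad) (contact force between blank_mid and tray above 0.05 N and not (angle between blank_mid's own z axis and vertical below 0.3 rad or angle between blank_mid's own z axis and vertical above 2.8416 rad)), for 0.04 s.
5. the shortest blank, if present, lies flat on the press's plate with its disc under the punch (centres within 10 mm) and the plunger is pressed down onto it, to within 2.5 mm, for 0.8 s (horizontal distance between blank_short_head and punch_tip below 0.01 m and height (world z) of blank_short_head below 0.0205 m and (angle between blank_short's own z axis and vertical below 0.12 rad or angle between blank_short's own z axis and vertical above 3.0216 rad) and z of blank_short_head in the frame of punch_tip above -0.0075 m), for 0.8 s.
6. the shortest blank, if present, rides on the tray as it tips (over 0.3 rad) (contact force between blank_short and tray above 0.05 N and not (angle between blank_short's own z axis and vertical below 0.3 rad or angle between blank_short's own z axis and vertical above 2.8416 rad)), for 0.04 s.
At the end, for the whole second after the job is handed in: every present blank rests in the bin (origin within its walls and under 50 mm above its floor, slower than 0.03 m/s), the plunger is up (within 4 mm) and the tray is back level (within 0.1 rad) (value of joint plunger below 0.004 m and value of joint tray_tilt below 0.1 rad and x of blank_long in the frame of bin_floor between -0.128 and 0.128 m and y of blank_long in the frame of bin_floor between -0.08 and 0.08 m and z of each of blank_long, blank_mid, blank_short in the frame of bin_floor below 0.05 m and linear speed of each of blank_long, blank_mid, blank_short below 0.03 m/s and x of blank_mid in the frame of bin_floor between -0.128 and 0.128 m and y of blank_mid in the frame of bin_floor between -0.08 and 0.08 m and x of blank_short in the frame of bin_floor between -0.128 and 0.128 m and y of blank_short in the frame of bin_floor between -0.08 and 0.08 m); the robot touches nothing.
It fails at once if a bystander is shifted by more than 50 mm (distance of any of file_pot, brush_jar, solder_stand, wax_jar, flux_jar, doming_block from where it was at the start of the episode above 0.05 m).
Of blank_long, blank_mid, blank_short only 2 to 3 are there at a start; the rules pass over those that are not, and their reading is None.
At some moment in a run one of blank_long, blank_mid, blank_short may be knocked a few centimetres aside while the robot is not near it.
Once in a run the grip may slacken for a moment while it holds something.
It also fails if it takes over 210 s, if anything falls off the work surface, if the arm or the gripper's body presses on something with over 40 N, if the wrist force passes 120 N, or if a joint passes its speed limit or range.

## Robot

A 7-joint arm with a two-finger parallel gripper is mounted at the origin on the work surface. World frame = base frame: x ahead of the robot, y to its left, z up, the work surface at z = 0. Lengths are in m, angles in rad, forces in N, time in s.
With the tool pointing down it reaches from about 0.425 to 0.875 m from the base axis. Payload 4.7 kg.
Tool frame: the origin (TCP) lies at the very end of the fingers, on their centre line; the grasp point (between the pads) lies 19 mm behind it; z points along the fingers, y is the line along which they close (so a half turn about z gives the same grasp; the last joint's range is limited). The gripper opens to 87 mm and grips with 3 to 60 N. Pads are 19 mm wide; open, the fingers measure 117 mm over their backs; the gripper's body (75 mm by 190 mm) begins 51 mm behind the grasp point.
Start: joints at [1.171, 0.321, -0.07, 1.45, 0.023, 1.371, -0.057], TCP at [0.261, -0.595, 0.223] pointing down, gripper open.
Joint ranges: [-2.86, 2.86], [-0.3, 2.09], [-1.38, 1.24], [0.06, 2.45], [-1.56, 4.7], [0.09, 2.05], [-2.69, 2.69]. Speed limits (rad/s): [2.57, 2.57, 3.14, 3.14, 3.14, 3.14, 3.14].

## Interface

Orientations are given as a rotation vector (axis times angle).
In Python, from bench import ctrl, vision gives the robot as it stands.
- The arm moves only by the tool jog_arm, never from a script. Its argument "increments" is a list of rows, each an object of numbers: "tx", "ty", "tz": the shift along the tool's x, y, z in mm; "wx", "wy", "wz": the turn, a rotation vector about the tool's x, y, z in rad; "gripper": the opening, from 0 (shut) to 1 (fully open). In form: [{"tx": .., "ty": .., "tz": .., "wx": .., "wy": .., "wz": .., "gripper": ..}, ...]. A call has exactly 5 rows; each row is the pose to reach, as a shift and turn from the pose commanded when the call began, along the tool's axes at that moment; what a row does not reach only later rows make up. A row lasts 1/12 s, in which the tool goes at most 41.7 mm and 7.16 degrees, less where a joint would pass 70% of its speed; a pose out of reach is approached as far as the arm can. A call with a gripper value outside its range is refused whole. The fingers move at their own pace and stop on an object; "grip_force" is the grip in N (left out, the last holds). Time passes only in rows, so rows that repeat a pose let the fingers close, or fill a call up. It gives the time, the measured TCP pose, the force, the opening and the grip force at its end, in the units of the state.
- ctrl.get_state(): the state, without advancing time (a new reading comes with each control period).
- vision.get_image(name): name is "scene" or "top" or "wrist"; returns a dict with "color" (420x560x3 uint8, blue, green, red), "fx", "fy", "cx", "cy" (pixels), "k1" (the pictures are not rectified: a ray, as slopes to the right and down, at radius r is drawn at 1 + k1 r^2 times it, then the intrinsics apply), "extrinsics" (4x4, takes a point from world to camera coordinates). Camera axes: x right, y down, z forward; pixel columns grow to the right and rows downward; lengths in m; the calibration is good to about 2 mm. A picture is of the moment at which its call begins. There is no depth.
- ctrl.close_job(): hands the job in; it is judged then, once.
Trained networks look in the newest picture that a camera, given by its name, has taken for a name from the list of things; names that differ only in an ending like _2 or _b are one class to them, and where a whole thing is asked for, a point or a joint stands for the part that bears it (a point fixed in the world has none). Each returns a list of dicts, best first, with "conf" (0 to 1); they miss things now and then, are a little off and sometimes report something else, mostly with a low value. They report only what shows in the picture. A call takes as long as a camera call. They do not tell look-alikes from the thing itself.
- vision.spot_in(camera, thing): "bbox" ([left, top, right, bottom] in pixels, round what is visible of it).
The state is a dict: "time": time; "joint_positions": joint angles; "qd": joint speeds; "joint_torque": joint torques, N m; "position": TCP position; "tool_rot": TCP orientation; "ft_force": force on the tool from outside, world axes, zero at the start; "torque": the same for the moment, N m; "grip_width": opening from 0.0 (shut) to 1.0 (fully open); "grip_force": force on a finger pad.
Only numpy, scipy, OpenCV 4.12 (cv2) and the standard library are available. Lean on these libraries where they do the work, as an engineer would, in place of code of your own. Each camera call takes 0.05 s, during which the arm holds its last target. There are 200 camera calls.

## Working session

There is one attempt and no reset: what is moved stays moved. The work goes in short steps, Python scripts to look and compute and a tool call to move; the robot and the scene stay as the last step left them, time stands still between calls to the robot, and variables do not carry over. Pictures are saved under pics/ and viewed, at most 14 in all, crops included, and the job is handed in when it is done.

Besides the shell and the picture viewer there is one more tool, called by a JSON object that holds its "name" and its "arguments", one argument or row to a line. jog_arm: Moves the arm, as the interface text tells. Its arguments: {"type":"object","properties":{"increments":{"type":"array"},"grip_force":{"type":"number"}},"required":["increments"]}

```bash
mkdir -p pics; cat > h.py <<'E'
import numpy as np, cv2
from bench import ctrl, vision
from scipy.spatial.transform import Rotation as R
def save(cam,fn):
    im=vision.get_image(cam); cv2.imwrite('pics/'+fn,im['color']); return im
def unproj(im,u,v,z):
    xd=np.array([(u-im['cx'])/im['fx'],(v-im['cy'])/im['fy']]); x=xd.copy()
    for _ in range(20): x=xd/(1+im['k1']*(x@x))
    E=np.array(im['extrinsics']); Rm,t=E[:3,:3],E[:3,3]
    o=-Rm.T@t; d=Rm.T@np.array([x[0],x[1],1]); return o+d*(z-o[2])/d[2]
def proj(im,p):
    E=np.array(im['extrinsics']); c=E[:3,:3]@np.array(p)+E[:3,3]; x=c[:2]/c[2]; x=x*(1+im['k1']*(x@x))
    return x[0]*im['fx']+im['cx'],x[1]*im['fy']+im['cy']
E
python3 - <<'E'
from h import *
s=ctrl.get_state(); print({k:np.round(s[k],3).tolist() for k in s})
for c in ['top','scene']:
    im=save(c,c+'0.png'); print(c,im['fx'],im['k1'],np.round(im['extrinsics'],3).tolist())
    for n in ['blank_long','blank_mid','blank_short','punch_tip','plunger_top','tray','bin_floor','anvil','file_pot','brush_jar','solder_stand','wax_jar','flux_jar','doming_block']:
        print(n,[(np.round(d['bbox']).tolist(),round(d['conf'],2)) for d in vision.spot_in(c,n)][:4])
E
```

```text
{'time': 0.0, 'joint_positions': [1.171, 0.322, -0.07, 1.452, 0.023, 1.371, -0.057], 'qd': [-0.0, 0.001, -0.0, -0.0, 0.0, -0.001, -0.001], 'joint_torque': [-0.001, -49.128, -0.405, -31.253, -0.064, 0.044, 0.0], 'position': [0.261, -0.595, 0.221], 'tool_rot': [-3.073, -0.645, 0.001], 'ft_force': [-0.039, 0.529, 0.948], 'torque': [-0.0, -0.01, 0.024], 'grip_force': 0.0, 'grip_width': 1.003}
top 493.26185230175975 -0.16753135001879357 [[-0.005, -1.0, -0.008, -0.021], [-0.981, 0.006, -0.196, 0.585], [0.196, 0.006, -0.981, 1.516], [0.0, 0.0, 0.0, 1.0]]
blank_long [([347.0, 202.0, 360.0, 262.0], 0.79), ([387.0, 219.0, 416.0, 275.0], 0.61)]
blank_mid [([327.0, 228.0, 333.0, 264.0], 0.63)]
blank_short [([328.0, 226.0, 338.0, 266.0], 0.73), ([250.0, 187.0, 263.0, 200.0], 0.64)]
punch_tip [([250.0, 184.0, 261.0, 199.0], 0.75)]
plunger_top [([344.0, 203.0, 359.0, 266.0], 0.66), ([328.0, 226.0, 337.0, 265.0], 0.62), ([249.0, 186.0, 265.0, 199.0], 0.52)]
tray [([165.0, 201.0, 211.0, 279.0], 0.57), ([288.0, 131.0, 314.0, 170.0], 0.29)]
bin_floor [([120.0, 202.0, 209.0, 293.0], 0.78)]
anvil [([242.
[... 852 characters left out ...]
p [([270.0, 218.0, 290.0, 241.0], 0.63), ([331.0, 232.0, 492.0, 400.0], 0.24)]
tray [([247.0, 293.0, 280.0, 341.0], 0.69), ([327.0, 234.0, 493.0, 402.0], 0.66), ([328.0, 226.0, 434.0, 334.0], 0.61)]
bin_floor [([330.0, 232.0, 437.0, 338.0], 0.74)]
anvil [([243.0, 205.0, 344.0, 281.0], 0.97)]
file_pot [([176.0, 189.0, 219.0, 246.0], 0.61)]
brush_jar [([246.0, 294.0, 278.0, 341.0], 0.87)]
solder_stand [([170.0, 156.0, 210.0, 194.0], 0.71), ([330.0, 230.0, 436.0, 334.0], 0.69)]
wax_jar [([360.0, 221.0, 383.0, 241.0], 0.8)]
flux_jar [([225.0, 270.0, 243.0, 298.0], 0.69), ([176.0, 191.0, 220.0, 247.0], 0.56)]
doming_block [([179.0, 125.0, 203.0, 153.0], 0.79), ([364.0, 218.0, 384.0, 240.0], 0.4)]
```

View pics/top0.png

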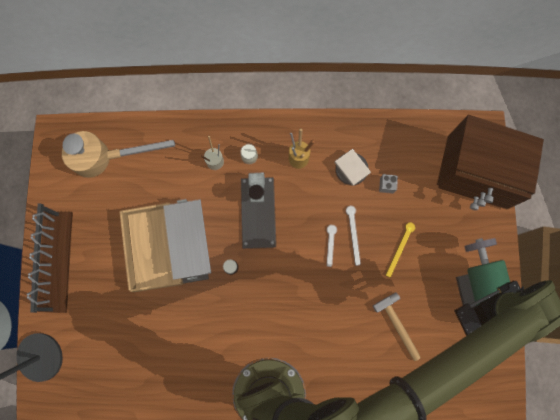

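View pics/scene0.png

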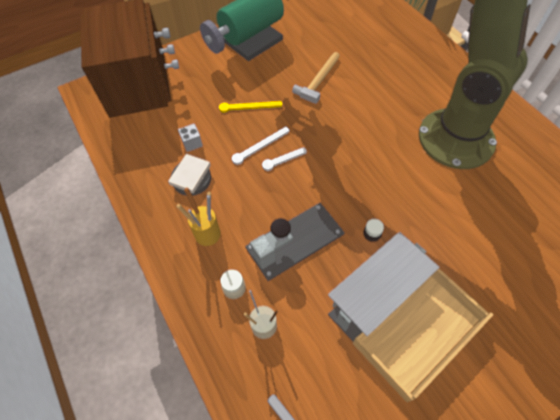

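The top view shows two silver blanks: a longer one from (350,210) to (357,264) and a shorter one from (332,229) to (330,264), both with the disc towards +x. The yellow look-alike is at (400,250), the press at (258,212), the tray at (187,240) and the bin on its left. The scene view agrees. Next I'll measure the blanks and view a crop to locate the press and tray.

```bash
cat >> h.py <<'E'
def blanks(im,z=0.01,roi=None,thr=150):
    c=im['color'].astype(int); m=((c.min(2)>thr)&(c.max(2)-c.min(2)<50)).astype(np.uint8)
    if roi is not None: k=np.zeros_like(m);k[roi[1]:roi[3],roi[0]:roi[2]]=1;m*=k
    n,l,st,ce=cv2.connectedComponentsWithStats(m); out=[]
    for i in range(1,n):
        if st[i,4]<60: continue
        v,u=np.nonzero(l==i); P=np.array([unproj(im,a,b,z)[:2] for a,b in zip(u,v)])
        mu=P.mean(0); w,V=np.linalg.eigh(np.cov((P-mu).T)); d=V[:,1]; s=(P-mu)@d; q=(P-mu)@V[:,0]
        if np.ptp(q[s>s.mean()])<np.ptp(q[s<s.mean()]): d=-d; s=-s
        head=mu+d*(s.max()-.016); 
        out.append((st[i,:4].tolist(),np.round([np.ptp(s),np.ptp(q)],4),'head',np.round(head,4),'dir',round(np.degrees(np.arctan2(d[1],d[0])),1),'org',np.round(head-.085*d,4)))
    return out
E
python3 - <<'E'
from h import *
im=vision.get_image('top')
for b in blanks(im,roi=(315,195,375,280),thr=130): print(b)
cv2.imwrite('pics/top1.png',cv2.resize(im['color'][165:305,110:285],None,fx=4,fy=4,interpolation=cv2.INTER_CUBIC))
im=vision.get_image('scene')
for b in blanks(im,roi=(225,115,310,180),thr=130): print(b)
E
```

```text
([346, 206, 14, 59], array([0.1934, 0.0306]), 'head', array([ 0.5875, -0.2699]), 'dir', np.float64(5.5), 'org', array([ 0.5029, -0.278 ]))
([327, 225, 10, 41], array([0.132 , 0.0301]), 'head', array([ 0.5243, -0.205 ]), 'dir', np.float64(-5.6), 'org', array([ 0.4397, -0.1967]))
([232, 127, 57, 37], array([0.2005, 0.0359]), 'head', array([ 0.5894, -0.2695]), 'dir', np.float64(5.9), 'org', array([ 0.5048, -0.2782]))
([262, 148, 44, 22], array([0.1368, 0.0354]), 'head', array([ 0.5256, -0.2052]), 'dir', np.float64(-5.3), 'org', array([ 0.4409, -0.1973]))
```

View pics/top1.png

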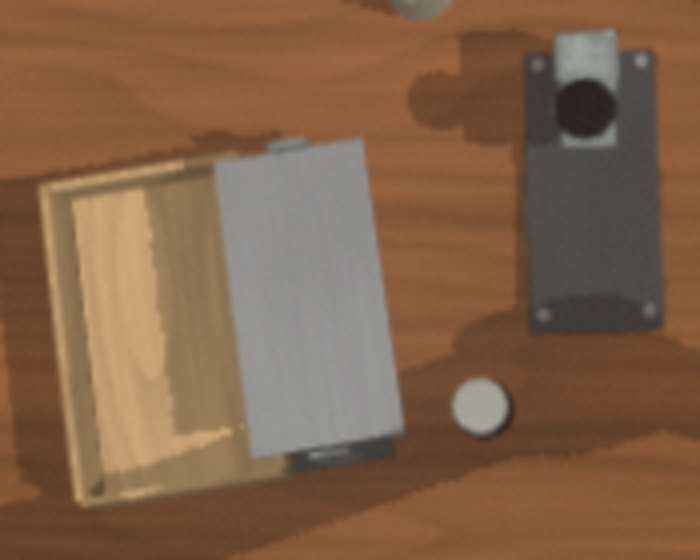

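The crop shows the plate corners at (525,53), (656,50), (663,328) and (530,332), the plunger head at (585,108), the tray corners at (215,165), (363,138), (404,432) and (252,457), and the wax jar at (482,407).

```bash
python3 - <<'E'
from h import *
im=vision.get_image('top'); s=ctrl.get_state()
f=lambda u,v,z: unproj(im,(u+.5)/4-.5+110,(v+.5)/4-.5+165,z)[:2]
p=[f(*a,.012) for a in [(525,53),(656,50),(663,328),(530,332)]]
print('plate',np.round(p,4)); a=(p[0]+p[1])/2-(p[2]+p[3])/2; print('len',np.linalg.norm(a),'yaw',np.degrees(np.arctan2(a[1],a[0])))
c=sum(p)/4; d=a/np.linalg.norm(a); print('anvil',c+d*.0425,'plunger',f(585,108,.127))
t=[f(*a,.082) for a in [(215,165),(363,138),(404,432),(252,457)]]
print('tray',np.round(t,4),sum(t)/4); a=(t[0]+t[1])/2-(t[2]+t[3])/2; print('len',np.linalg.norm(a),'yaw',np.degrees(np.arctan2(a[1],a[0])))
print('wax',f(482,407,.045))
w=save('wrist','w0.png'); Rt=R.from_rotvec(s['tool_rot']); print(Rt.as_matrix().round(3)); E=np.array(w['extrinsics'])
print('cam in tool',Rt.inv().apply(-E[:3,:3].T@E[:3,3]-s['position']),w['fx'])
E
```

```text
plate [[ 0.7007  0.0928]
 [ 0.7024 -0.0164]
 [ 0.4698 -0.0212]
 [ 0.4671  0.0867]]
len 0.23317957558277028 yaw 1.3404112342184005
anvil [0.62750321 0.03648652] plunger [0.62592006 0.03698603]
tray [[0.5925 0.3337]
 [0.6136 0.2153]
 [0.3814 0.1782]
 [0.3618 0.2965]] [0.48732409 0.25593659]
len 0.23441640548533677 yaw 9.123425461559385
wax [0.40365307 0.12176849]
[[ 0.916  0.402 -0.   ]
 [ 0.402 -0.916 -0.   ]
 [-0.     0.    -1.   ]]
cam in tool [ 7.04243795e-02  1.56412956e-04 -1.63200007e-01] 292.81768554195025
```

{"name": "jog_arm", "arguments": {
  "increments": [
    {"tx": 35,"ty": -19},
    {"tx": 70,"ty": -38},
    {"tx": 105,"ty": -58},
    {"tx": 140,"ty": -77},
    {"tx": 175,"ty": -96}
  ]
}}

```text
validation failed for argument at $.in...
```

{"name": "jog_arm", "arguments": {
  "increments": [
    {"tx": 35,"ty": -19,"wz": 0.06},
    {"tx": 70,"ty": -38,"wz": 0.13},
    {"tx": 105,"ty": -58,"wz": 0.19},
    {"tx": 140,"ty": -77,"wz": 0.25},
    {"tx": 175,"ty": -96,"wz": 0.318}
  ]
}}

```text
validation failed for argument at $.in...
```

{"name": "jog_arm", "arguments": {
  "increments": [
    {},
    {},
    {},
    {},
    {}
  ]
}}

```text
validation failed for argument at $.in...
```

```bash
cat >> h.py <<'E'
def tool():
    s=ctrl.get_state(); M=R.from_rotvec(s['tool_rot']).as_matrix(); print('t',round(s['time'],2),'pos',np.round(s['position'],4),'yaw',round(np.degrees(np.arctan2(M[1,0],M[0,0])),2),'tilt',np.round(M[:2,2],3),'w',round(s['grip_width'],3),'gf',round(s['grip_force'],1),'F',np.round(s['ft_force'],1)); return np.array(s['position']),M
def go(p,yaw=None):
    q,M=tool(); print('move tool mm',np.round(M.T@(np.array(p)-q)*1000,1), 'wz',None if yaw is None else round(np.radians(np.degrees(np.arctan2(M[1,0],M[0,0]))-yaw),3))
E
python3 - <<'E'
from h import *
w=save('wrist','w1.png')
for b in blanks(w,thr=130): print(b)
go([.504,-.278,.002],5.6)
E
```

```text
([415, 3, 94, 55], array([0.1214, 0.0465]), 'head', array([ 0.5402, -0.7567]), 'dir', np.float64(-75.7), 'org', array([ 0.5192, -0.6743]))
([414, 47, 41, 54], array([0.0628, 0.0365]), 'head', array([ 0.4483, -0.7114]), 'dir', np.float64(-173.8), 'org', array([ 0.5328, -0.7022]))
([514, 48, 46, 104], array([0.1291, 0.0708]), 'head', array([ 0.457 , -0.8831]), 'dir', np.float64(-154.4), 'org', array([ 0.5336, -0.8464]))
([87, 81, 79, 174], array([0.2262, 0.1001]), 'head', array([ 0.2856, -0.3733]), 'dir', np.float64(27.8), 'org', array([ 0.2104, -0.4129]))
([453, 136, 36, 97], array([0.1339, 0.0018]), 'head', array([ 0.3128, -0.8367]), 'dir', np.float64(-168.6), 'org', array([ 0.3961, -0.8199]))
([386, 378, 22, 26], array([0.0574, 0.0338]), 'head', array([ 0.0091, -0.9135]), 'dir', np.float64(-166.5), 'org', array([ 0.0918, -0.8936]))
t 1.75 pos [ 0.2613 -0.5952  0.2226] yaw 23.71 tilt [-0. -0.] w 1.001 gf 0.0 F [ 0.   0.3 -0.8]
move tool mm [ 349.7 -192.8  220.5] wz 0.316
```

View pics/w1.png

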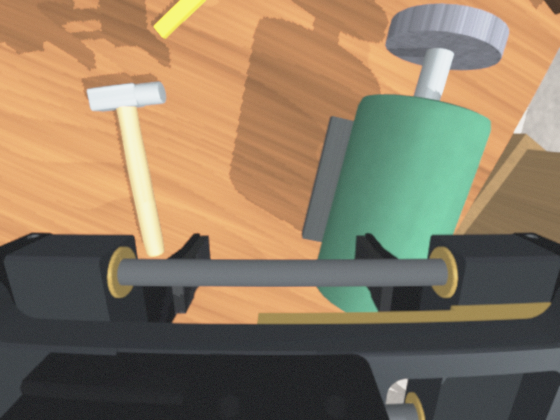

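The jogs were refused because the rows lacked fields, so the arm has not moved. The wrist picture just shows the grinder and the hammer. I'll resend with full rows.

{"name": "jog_arm", "arguments": {
  "increments": [
    {"tx": 35,"ty": -19,"tz": 0,"wx": 0,"wy": 0,"wz": 0,"gripper": 1},
    {"tx": 70,"ty": -38,"tz": 0,"wx": 0,"wy": 0,"wz": 0,"gripper": 1},
    {"tx": 105,"ty": -58,"tz": 0,"wx": 0,"wy": 0,"wz": 0,"gripper": 1},
    {"tx": 140,"ty": -77,"tz": 0,"wx": 0,"wy": 0,"wz": 0,"gripper": 1},
    {"tx": 175,"ty": -96,"tz": 0,"wx": 0,"wy": 0,"wz": 0,"gripper": 1}
  ]
}}

```text
time: 2.17
position: [0.3838, -0.4353, 0.2228]
tool_rot: [3.074, 0.645, 0.0]
ft_force: [-0.0, -0.2, 0.2]
grip_width: 0.998
grip_force: 0.0
```

{"name": "jog_arm", "arguments": {
  "increments": [
    {"tx": 35,"ty": -19,"tz": 0,"wx": 0,"wy": 0,"wz": 0.06,"gripper": 1},
    {"tx": 70,"ty": -38,"tz": 0,"wx": 0,"wy": 0,"wz": 0.13,"gripper": 1},
    {"tx": 105,"ty": -58,"tz": 0,"wx": 0,"wy": 0,"wz": 0.19,"gripper": 1},
    {"tx": 140,"ty": -77,"tz": 0,"wx": 0,"wy": 0,"wz": 0.25,"gripper": 1},
    {"tx": 175,"ty": -96,"tz": 0,"wx": 0,"wy": 0,"wz": 0.318,"gripper": 0.6}
  ]
}}

```text
time: 2.58
position: [0.5055, -0.277, 0.2229]
tool_rot: [3.138, 0.145, 0.001]
ft_force: [0.9, -1.1, 0.4]
grip_width: 0.972
grip_force: 0.0
```

{"name": "jog_arm", "arguments": {
  "increments": [
    {"tx": 0,"ty": 0,"tz": 0,"wx": 0,"wy": 0,"wz": 0,"gripper": 0.6},
    {"tx": 0,"ty": 0,"tz": 0,"wx": 0,"wy": 0,"wz": 0,"gripper": 0.6},
    {"tx": 0,"ty": 0,"tz": 0,"wx": 0,"wy": 0,"wz": 0,"gripper": 0.6},
    {"tx": 0,"ty": 0,"tz": 0,"wx": 0,"wy": 0,"wz": 0,"gripper": 0.6},
    {"tx": 0,"ty": 0,"tz": 0,"wx": 0,"wy": 0,"wz": 0,"gripper": 0.6}
  ]
}}

```text
time: 3.0
position: [0.5035, -0.2804, 0.2225]
tool_rot: [3.138, 0.146, -0.001]
ft_force: [-0.0, -0.7, 0.3]
grip_width: 0.646
grip_force: 0.0
```

```bash
python3 - <<'E'
from h import *
w=save('wrist','w2.png')
for b in blanks(w,thr=130): print(b)
go([.504,-.278,.002],5.6)
E
```

```text
([0, 0, 53, 75], array([0.1123, 0.0787]), 'head', array([0.6959, 0.0358]), 'dir', np.float64(-41.6), 'org', array([0.6323, 0.0922]))
([270, 0, 85, 43], array([0.0959, 0.0496]), 'head', array([ 0.6999, -0.2679]), 'dir', np.float64(103.6), 'org', array([ 0.72  , -0.3505]))
([59, 3, 12, 12], array([0.015 , 0.0124]), 'head', array([0.6966, 0.0059]), 'dir', np.float64(-104.4), 'org', array([0.7178, 0.0882]))
([379, 14, 56, 62], array([0.0742, 0.0769]), 'head', array([ 0.6991, -0.3948]), 'dir', np.float64(50.9), 'org', array([ 0.6455, -0.4608]))
([269, 103, 26, 150], array([0.1961, 0.0309]), 'head', array([ 0.5892, -0.2722]), 'dir', np.float64(5.6), 'org', array([ 0.5046, -0.2805]))
([209, 150, 32, 98], array([0.1361, 0.0333]), 'head', array([ 0.5267, -0.2083]), 'dir', np.float64(-6.2), 'org', array([ 0.4422, -0.1991]))
([14, 175, 11, 10], array([0.0161, 0.0125]), 'head', array([0.4822, 0.0703]), 'dir', np.float64(108.6), 'org', array([ 0.5093, -0.0102]))
([73, 178, 12, 10], array([0.0144, 0.0124]), 'head', array([ 0.4855, -0.0177]), 'dir', np.float64(108.9), 'org', array([ 0.5131, -0.0981]))
t 3.05 pos [ 0.5037 -0.2802  0.2225] yaw 5.33 tilt [-0. -0.] w 0.633 gf 0.0 F [ 0.2 -1.1  0.3]
move tool mm [  0.6  -2.3 220.5] wz -0.005
```

View pics/w2.png

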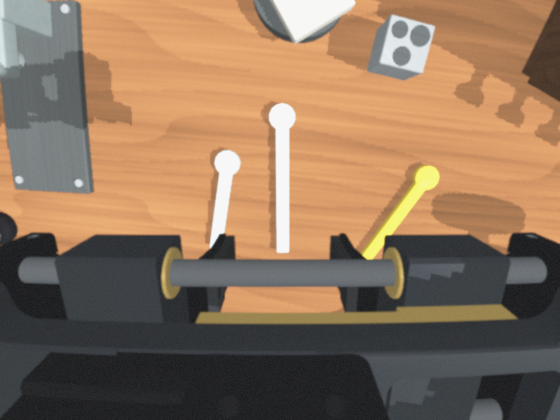

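The wrist view shows the long blank centred between the fingers, (282,115) to (283,250), with no correction needed. I'll descend and grip.

{"name": "jog_arm", "arguments": {
  "increments": [
    {"tx": 0,"ty": 0,"tz": 40,"wx": 0,"wy": 0,"wz": 0,"gripper": 0.5},
    {"tx": 0,"ty": 0,"tz": 80,"wx": 0,"wy": 0,"wz": 0,"gripper": 0.5},
    {"tx": 0,"ty": 0,"tz": 120,"wx": 0,"wy": 0,"wz": 0,"gripper": 0.5},
    {"tx": 0,"ty": 0,"tz": 160,"wx": 0,"wy": 0,"wz": 0,"gripper": 0.5},
    {"tx": 0,"ty": 0,"tz": 180,"wx": 0,"wy": 0,"wz": 0,"gripper": 0.5}
  ]
}}

```text
time: 3.47
position: [0.5009, -0.2782, 0.0376]
tool_rot: [-3.135, -0.147, 0.009]
ft_force: [-1.0, 0.4, -1.1]
grip_width: 0.501
grip_force: 0.0
```

{"name": "jog_arm", "arguments": {
  "increments": [
    {"tx": 0,"ty": 0,"tz": 15,"wx": 0,"wy": 0,"wz": 0,"gripper": 0.5},
    {"tx": 0,"ty": 0,"tz": 30,"wx": 0,"wy": 0,"wz": 0,"gripper": 0.5},
    {"tx": 0,"ty": 0,"tz": 39.5,"wx": 0,"wy": 0,"wz": 0,"gripper": 0.5},
    {"tx": 0,"ty": 0,"tz": 39.5,"wx": 0,"wy": 0,"wz": 0,"gripper": 0.5},
    {"tx": 0,"ty": 0,"tz": 39.5,"wx": 0,"wy": 0,"wz": 0,"gripper": 0.4}
  ]
}}

```text
time: 3.88
position: [0.5044, -0.2793, 0.0031]
tool_rot: [3.138, 0.149, -0.0]
ft_force: [0.1, 0.2, 0.5]
grip_width: 0.472
grip_force: 0.0
```

{"name": "jog_arm", "arguments": {
  "increments": [
    {"tx": 0,"ty": 0,"tz": 0,"wx": 0,"wy": 0,"wz": 0,"gripper": 0},
    {"tx": 0,"ty": 0,"tz": 0,"wx": 0,"wy": 0,"wz": 0,"gripper": 0},
    {"tx": 0,"ty": 0,"tz": 0,"wx": 0,"wy": 0,"wz": 0,"gripper": 0},
    {"tx": 0,"ty": 0,"tz": 0,"wx": 0,"wy": 0,"wz": 0,"gripper": 0},
    {"tx": 0,"ty": 0,"tz": 0,"wx": 0,"wy": 0,"wz": 0,"gripper": 0}
  ],
  "grip_force": 50
}}

```text
time: 4.3
position: [0.5049, -0.2792, 0.0036]
tool_rot: [3.137, 0.15, 0.001]
ft_force: [-0.5, -0.5, 1.9]
grip_width: 0.177
grip_force: 50.0
```

{"name": "jog_arm", "arguments": {
  "increments": [
    {"tx": 0,"ty": 0,"tz": 0,"wx": 0,"wy": 0,"wz": 0,"gripper": 0},
    {"tx": 0,"ty": 0,"tz": 0,"wx": 0,"wy": 0,"wz": 0,"gripper": 0},
    {"tx": 0,"ty": 0,"tz": 0,"wx": 0,"wy": 0,"wz": 0,"gripper": 0},
    {"tx": 0,"ty": 0,"tz": 0,"wx": 0,"wy": 0,"wz": 0,"gripper": 0},
    {"tx": 0,"ty": 0,"tz": 0,"wx": 0,"wy": 0,"wz": 0,"gripper": 0}
  ]
}}

```text
time: 4.72
position: [0.5049, -0.2792, 0.0035]
tool_rot: [3.137, 0.15, 0.001]
ft_force: [-0.2, -1.2, 4.5]
grip_width: 0.174
grip_force: 50.0
```

{"name": "jog_arm", "arguments": {
  "increments": [
    {"tx": 0,"ty": 0,"tz": -10,"wx": 0,"wy": 0,"wz": 0,"gripper": 0},
    {"tx": 0,"ty": 0,"tz": -35,"wx": 0,"wy": 0,"wz": 0,"gripper": 0},
    {"tx": 0,"ty": 0,"tz": -65,"wx": 0,"wy": 0,"wz": 0,"gripper": 0},
    {"tx": 0,"ty": 0,"tz": -95,"wx": 0,"wy": 0,"wz": 0,"gripper": 0},
    {"tx": 0,"ty": 0,"tz": -117,"wx": 0,"wy": 0,"wz": 0,"gripper": 0}
  ]
}}

```text
time: 5.13
position: [0.5046, -0.2777, 0.1219]
tool_rot: [-3.137, -0.152, -0.0]
ft_force: [0.7, -0.4, -3.9]
grip_width: 0.166
grip_force: 50.0
```

{"name": "jog_arm", "arguments": {
  "increments": [
    {"tx": 5,"ty": -15,"tz": 0,"wx": 0,"wy": 0,"wz": 0.01,"gripper": 0},
    {"tx": 16,"ty": -50,"tz": 0,"wx": 0,"wy": 0,"wz": 0.02,"gripper": 0},
    {"tx": 29,"ty": -90,"tz": 0,"wx": 0,"wy": 0,"wz": 0.04,"gripper": 0},
    {"tx": 42,"ty": -130,"tz": 0,"wx": 0,"wy": 0,"wz": 0.06,"gripper": 0},
    {"tx": 53,"ty": -165,"tz": 0,"wx": 0,"wy": 0,"wz": 0.072,"gripper": 0}
  ]
}}

```text
time: 5.55
position: [0.5407, -0.1058, 0.1195]
tool_rot: [-3.14, -0.038, 0.003]
ft_force: [0.7, -0.3, -3.4]
grip_width: 0.173
grip_force: 50.0
```

{"name": "jog_arm", "arguments": {
  "increments": [
    {"tx": 0,"ty": -10,"tz": 0,"wx": 0,"wy": 0,"wz": 0,"gripper": 0},
    {"tx": 0,"ty": -10,"tz": 0,"wx": 0,"wy": 0,"wz": 0,"gripper": 0},
    {"tx": 0,"ty": -10,"tz": 0,"wx": 0,"wy": 0,"wz": 0,"gripper": 0},
    {"tx": 0,"ty": -10,"tz": 0,"wx": 0,"wy": 0,"wz": 0,"gripper": 0},
    {"tx": 0,"ty": -10,"tz": 0,"wx": 0,"wy": 0,"wz": 0,"gripper": 0}
  ]
}}

```text
time: 5.97
position: [0.5407, -0.1013, 0.1197]
tool_rot: [3.141, 0.033, -0.002]
ft_force: [-0.9, 0.9, -1.9]
grip_width: 0.174
grip_force: 50.0
```

```bash
python3 - <<'E'
from h import *
go([.5415,.0347,.021],1.3); p,_=tool()
w=save('wrist','w3.png')
for b in blanks(w,z=p[2]+.0065,thr=130): print(b)
print(proj(w,[.6265,.0367,.127]),proj(w,[.6265,.0367,.012]))
E
```

```text
t 5.97 pos [ 0.5407 -0.1013  0.1197] yaw 1.2 tilt [-0.001 -0.001] w 0.174 gf 50.0 F [-0.9  0.9 -1.9]
move tool mm [   3.8 -136.    98.6] wz -0.002
t 5.97 pos [ 0.5407 -0.1013  0.1197] yaw 1.2 tilt [-0.001 -0.001] w 0.174 gf 50.0 F [-0.9  0.9 -1.9]
([32, 0, 121, 135], array([0.0729, 0.0612]), 'head', array([6.647e-01, 1.000e-04]), 'dir', np.float64(14.2), 'org', array([ 0.5823, -0.0207]))
([463, 0, 97, 66], array([0.0532, 0.0318]), 'head', array([ 0.6658, -0.2049]), 'dir', np.float64(97.4), 'org', array([ 0.6767, -0.2892]))
([165, 21, 15, 15], array([0.007 , 0.0066]), 'head', array([ 0.6521, -0.0554]), 'dir', np.float64(56.6), 'org', array([ 0.6053, -0.1264]))
([251, 68, 63, 192], array([0.1029, 0.0316]), 'head', array([ 0.625 , -0.0997]), 'dir', np.float64(1.1), 'org', array([ 0.5401, -0.1014]))
([372, 204, 34, 32], array([0.0205, 0.0188]), 'head', array([ 0.5661, -0.1563]), 'dir', np.float64(-122.7), 'org', array([ 0.612 , -0.0848]))
([269, 286, 27, 28], array([0.0192, 0.0162]), 'head', array([ 0.5175, -0.1018]), 'dir', np.float64(-177.5), 'org', array([ 0.6024, -0.098 ]))
(np.float64(24.836420360270722), np.float64(98.20822208057027)) (np.float64(130.12724993058154), np.float64(109.81243687668436))
```

View pics/w3.png

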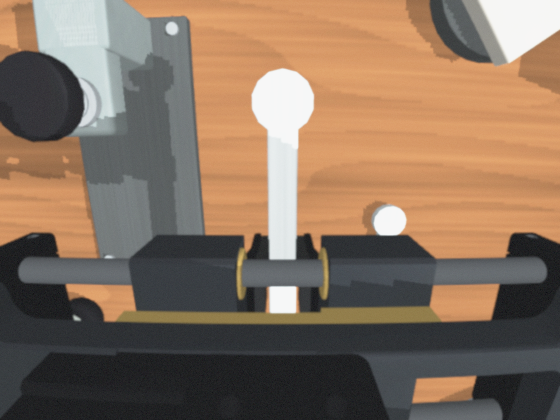

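The long blank is held straight: disc at (282,100), 85 mm ahead of the tool. The plunger at (40,96) matches my press estimate to within 2–3 mm. I'll lower it and slide in from the open side.

{"name": "jog_arm", "arguments": {
  "increments": [
    {"tx": 0,"ty": 0,"tz": 20,"wx": 0,"wy": 0,"wz": 0,"gripper": 0},
    {"tx": 1,"ty": 0,"tz": 45,"wx": 0,"wy": 0,"wz": 0,"gripper": 0},
    {"tx": 2,"ty": 0,"tz": 70,"wx": 0,"wy": 0,"wz": 0,"gripper": 0},
    {"tx": 3,"ty": 0,"tz": 90,"wx": 0,"wy": 0,"wz": 0,"gripper": 0},
    {"tx": 4,"ty": 0,"tz": 97,"wx": 0,"wy": 0,"wz": 0,"gripper": 0}
  ]
}}

```text
time: 6.43
position: [0.5425, -0.1003, 0.0197]
tool_rot: [-3.14, -0.034, 0.009]
ft_force: [-0.8, 0.8, -3.0]
grip_width: 0.174
grip_force: 50.0
```

{"name": "jog_arm", "arguments": {
  "increments": [
    {"tx": 0,"ty": -10,"tz": 0,"wx": 0,"wy": 0,"wz": 0,"gripper": 0},
    {"tx": 0,"ty": -30,"tz": 0,"wx": 0,"wy": 0,"wz": 0,"gripper": 0},
    {"tx": 0,"ty": -55,"tz": 0,"wx": 0,"wy": 0,"wz": 0,"gripper": 0},
    {"tx": 0,"ty": -80,"tz": 0,"wx": 0,"wy": 0,"wz": 0,"gripper": 0},
    {"tx": 0,"ty": -100,"tz": 0,"wx": 0,"wy": 0,"wz": 0,"gripper": 0}
  ]
}}

```text
time: 6.85
position: [0.5441, 0.0033, 0.025]
tool_rot: [-3.141, -0.038, -0.005]
ft_force: [0.5, -0.3, -2.6]
grip_width: 0.177
grip_force: 50.0
```

{"name": "jog_arm", "arguments": {
  "increments": [
    {"tx": 0,"ty": -15,"tz": 0,"wx": 0,"wy": 0,"wz": 0,"gripper": 0},
    {"tx": 0,"ty": -30,"tz": 0,"wx": 0,"wy": 0,"wz": 0,"gripper": 0},
    {"tx": 0,"ty": -36,"tz": 0,"wx": 0,"wy": 0,"wz": 0,"gripper": 0},
    {"tx": 0,"ty": -36,"tz": 0,"wx": 0,"wy": 0,"wz": 0,"gripper": 0},
    {"tx": 0,"ty": -36,"tz": 0,"wx": 0,"wy": 0,"wz": 0,"gripper": 0}
  ]
}}

```text
time: 7.27
position: [0.5427, 0.0363, 0.0239]
tool_rot: [3.141, 0.038, 0.002]
ft_force: [-0.4, -1.3, -3.3]
grip_width: 0.176
grip_force: 50.0
```

```bash
python3 - <<'E'
from h import *
go([.5415,.0347,.0155],1.3); p,_=tool()
w=save('wrist','w4.png'); 
im=vision.get_image('top'); a=cv2.resize(im['color'][165:285,200:350],None,fx=2.8,fy=2.8,interpolation=cv2.INTER_CUBIC)[:336]
b=w['color'][:336]; cv2.imwrite('pics/c4.png',np.hstack([a[:, :380],b[:,80:480]]))
E
```

```text
t 7.27 pos [0.5427 0.0363 0.0239] yaw 1.37 tilt [ 0.001 -0.001] w 0.176 gf 50.0 F [-0.4 -1.3 -3.3]
move tool mm [-1.3  1.6  8.4] wz 0.001
t 7.27 pos [0.5427 0.0363 0.0239] yaw 1.37 tilt [ 0.001 -0.001] w 0.176 gf 50.0 F [-0.4 -1.3 -3.3]
```

View pics/c4.png

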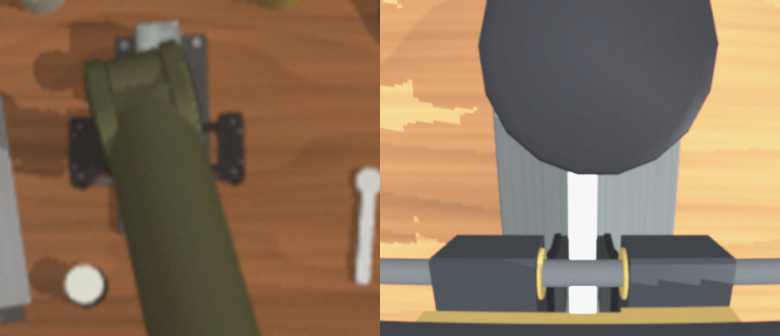

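The top crop shows the arm over the press. The wrist crop shows the plunger head centred about 18 px to the right of the stem, so I'll compute its position properly.

```bash
python3 - <<'E'
from h import *
w=vision.get_image('wrist'); c=w['color'].astype(int); g=c.max(2)
m=((g<95)).astype(np.uint8); m[180:]=0; 
n,l,st,ce=cv2.connectedComponentsWithStats(m); i=1+np.argmax(st[1:,4]); print(st[i])
ct=max(cv2.findContours((l==i).astype(np.uint8),0,1)[0],key=len)[:,0]; ct=ct[ct[:,1]>2]
P=np.array([unproj(w,u,v,.127)[:2] for u,v in ct]); A=np.c_[2*P,np.ones(len(P))]; s=np.linalg.lstsq(A,(P**2).sum(1),rcond=None)[0]; print('c',s[:2],'r',np.sqrt(s[2]+s[:2]@s[:2]))
h=[.5427+.085,.0363+.002,.02]; print('head est',h)
E
```

```text
[  171     0   241   173 31791]
c [0.62671755 0.03588107] r 0.022077501654622397
head est [0.6276999999999999, 0.0383, 0.02]
```

{"name": "jog_arm", "arguments": {
  "increments": [
    {"tx": -1,"ty": 2,"tz": 3,"wx": 0,"wy": 0,"wz": 0,"gripper": 0},
    {"tx": -1,"ty": 2,"tz": 6,"wx": 0,"wy": 0,"wz": 0,"gripper": 0},
    {"tx": -1,"ty": 2,"tz": 8,"wx": 0,"wy": 0,"wz": 0,"gripper": 0},
    {"tx": -1,"ty": 2,"tz": 8,"wx": 0,"wy": 0,"wz": 0,"gripper": 0},
    {"tx": -1,"ty": 2,"tz": 8,"wx": 0,"wy": 0,"wz": 0,"gripper": 0}
  ]
}}

```text
time: 7.83
position: [0.5409, 0.0334, 0.0155]
tool_rot: [3.14, 0.036, -0.001]
ft_force: [-3.6, -1.3, 5.0]
grip_width: 0.174
grip_force: 50.0
```

{"name": "jog_arm", "arguments": {
  "increments": [
    {"tx": 0,"ty": 0,"tz": 0,"wx": 0,"wy": 0,"wz": 0,"gripper": 0.3},
    {"tx": 0,"ty": 0,"tz": 0,"wx": 0,"wy": 0,"wz": 0,"gripper": 0.4},
    {"tx": 0,"ty": 0,"tz": 0,"wx": 0,"wy": 0,"wz": 0,"gripper": 0.4},
    {"tx": 0,"ty": 0,"tz": 0,"wx": 0,"wy": 0,"wz": 0,"gripper": 0.4},
    {"tx": 0,"ty": 0,"tz": 0,"wx": 0,"wy": 0,"wz": 0,"gripper": 0.4}
  ]
}}

```text
time: 8.25
position: [0.5413, 0.0349, 0.015]
tool_rot: [-3.141, -0.038, -0.0]
ft_force: [0.1, 0.4, -0.4]
grip_width: 0.38
grip_force: 0.0
```

{"name": "jog_arm", "arguments": {
  "increments": [
    {"tx": 0,"ty": 0,"tz": -20,"wx": 0,"wy": 0,"wz": 0,"gripper": 0.4},
    {"tx": 0,"ty": 0,"tz": -60,"wx": 0,"wy": 0,"wz": 0,"gripper": 0.3},
    {"tx": 0,"ty": 0,"tz": -100,"wx": 0,"wy": 0,"wz": 0,"gripper": 0},
    {"tx": 0,"ty": 0,"tz": -134,"wx": 0,"wy": 0,"wz": 0,"gripper": 0},
    {"tx": 0,"ty": 0,"tz": -134,"wx": 0,"wy": 0,"wz": 0,"gripper": 0}
  ]
}}

```text
time: 8.67
position: [0.546, 0.0356, 0.1567]
tool_rot: [3.141, 0.038, 0.021]
ft_force: [1.4, 0.5, 0.7]
grip_width: 0.177
grip_force: 0.0
```

```bash
python3 - <<'E'
from h import *
go([.6267,.0360,.130],1.3); p,_=tool()
w=save('wrist','w5.png'); 
E
```

```text
t 8.67 pos [0.546  0.0356 0.1567] yaw 1.38 tilt [ 0.013 -0.   ] w 0.177 gf 0.0 F [1.4 0.5 0.7]
move tool mm [80.3  1.5 27.8] wz 0.001
t 8.67 pos [0.546  0.0356 0.1567] yaw 1.38 tilt [ 0.013 -0.   ] w 0.177 gf 0.0 F [1.4 0.5 0.7]
```

View pics/w5.png

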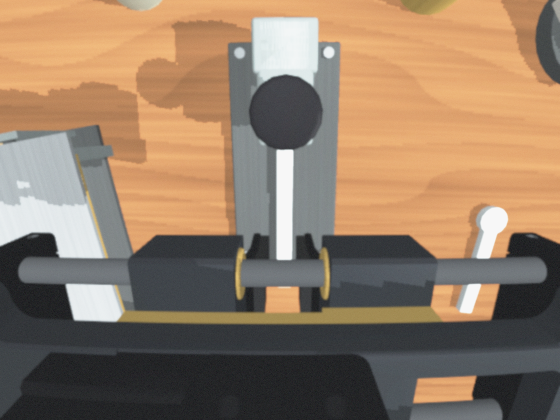

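The blank lies straight on the plate with the disc under the plunger, which is at (285,110). Next: over the plunger head with the fingers closed.

{"name": "jog_arm", "arguments": {
  "increments": [
    {"tx": 25,"ty": 0,"tz": 0,"wx": 0,"wy": 0,"wz": 0,"gripper": 0},
    {"tx": 55,"ty": 0,"tz": 0,"wx": 0,"wy": 0,"wz": 0,"gripper": 0},
    {"tx": 84,"ty": 0,"tz": 0,"wx": 0,"wy": 0,"wz": 0,"gripper": 0},
    {"tx": 84,"ty": 0,"tz": 0,"wx": 0,"wy": 0,"wz": 0,"gripper": 0},
    {"tx": 84,"ty": 0,"tz": 0,"wx": 0,"wy": 0,"wz": 0,"gripper": 0}
  ]
}}

```text
time: 9.13
position: [0.6248, 0.0369, 0.1466]
tool_rot: [-3.14, -0.037, 0.006]
ft_force: [-0.5, -0.0, -0.4]
grip_width: 0.001
grip_force: 0.0
```

{"name": "jog_arm", "arguments": {
  "increments": [
    {"tx": 0,"ty": 0,"tz": 5,"wx": 0,"wy": 0,"wz": 0,"gripper": 0},
    {"tx": 0,"ty": 0,"tz": 10,"wx": 0,"wy": 0,"wz": 0,"gripper": 0},
    {"tx": 0,"ty": 0,"tz": 16,"wx": 0,"wy": 0,"wz": 0,"gripper": 0},
    {"tx": 0,"ty": 0,"tz": 16,"wx": 0,"wy": 0,"wz": 0,"gripper": 0},
    {"tx": 0,"ty": 0,"tz": 16,"wx": 0,"wy": 0,"wz": 0,"gripper": 0}
  ]
}}

```text
time: 9.55
position: [0.6242, 0.0365, 0.1325]
tool_rot: [3.141, 0.038, -0.002]
ft_force: [0.3, 0.6, 0.5]
grip_width: 0.007
grip_force: 0.0
```

```bash
python3 - <<'E'
from h import *
go([.6267,.0360,.1067],1.3)
E
```

```text
t 9.55 pos [0.6242 0.0365 0.1325] yaw 1.37 tilt [-0.001 -0.001] w 0.007 gf 0.0 F [0.3 0.6 0.5]
move tool mm [ 2.5  0.6 25.8] wz 0.001
```

{"name": "jog_arm", "arguments": {
  "increments": [
    {"tx": 2,"ty": 0,"tz": 5,"wx": 0,"wy": 0,"wz": 0,"gripper": 0},
    {"tx": 2,"ty": 0,"tz": 11,"wx": 0,"wy": 0,"wz": 0,"gripper": 0},
    {"tx": 2,"ty": 0,"tz": 17,"wx": 0,"wy": 0,"wz": 0,"gripper": 0},
    {"tx": 2,"ty": 0,"tz": 22,"wx": 0,"wy": 0,"wz": 0,"gripper": 0},
    {"tx": 2,"ty": 0,"tz": 25,"wx": 0,"wy": 0,"wz": 0,"gripper": 0}
  ]
}}

```text
time: 9.97
position: [0.6281, 0.0368, 0.1085]
tool_rot: [3.141, 0.037, 0.003]
ft_force: [-0.7, 0.3, 7.2]
grip_width: 0.003
grip_force: 3.8
```

{"name": "jog_arm", "arguments": {
  "increments": [
    {"tx": 0,"ty": 0,"tz": 1,"wx": 0,"wy": 0,"wz": 0,"gripper": 0},
    {"tx": 0,"ty": 0,"tz": 1,"wx": 0,"wy": 0,"wz": 0,"gripper": 0},
    {"tx": 0,"ty": 0,"tz": 1,"wx": 0,"wy": 0,"wz": 0,"gripper": 0},
    {"tx": 0,"ty": 0,"tz": 1,"wx": 0,"wy": 0,"wz": 0,"gripper": 0},
    {"tx": 0,"ty": 0,"tz": 1,"wx": 0,"wy": 0,"wz": 0,"gripper": 0}
  ]
}}

```text
time: 10.38
position: [0.6281, 0.0368, 0.1082]
tool_rot: [3.141, 0.037, 0.004]
ft_force: [-0.6, 0.8, 7.6]
grip_width: 0.006
grip_force: 3.8
```

{"name": "jog_arm", "arguments": {
  "increments": [
    {"tx": -1,"ty": 0,"tz": 1,"wx": 0,"wy": 0,"wz": 0,"gripper": 0},
    {"tx": -1,"ty": 0,"tz": 2,"wx": 0,"wy": 0,"wz": 0,"gripper": 0},
    {"tx": -1,"ty": 0,"tz": 2,"wx": 0,"wy": 0,"wz": 0,"gripper": 0},
    {"tx": -1,"ty": 0,"tz": 2,"wx": 0,"wy": 0,"wz": 0,"gripper": 0},
    {"tx": -1,"ty": 0,"tz": 2,"wx": 0,"wy": 0,"wz": 0,"gripper": 0}
  ]
}}

```text
time: 10.8
position: [0.6281, 0.0368, 0.1075]
tool_rot: [3.141, 0.037, 0.007]
ft_force: [-0.1, -0.4, 11.0]
grip_width: 0.007
grip_force: 5.6
```

{"name": "jog_arm", "arguments": {
  "increments": [
    {"tx": 0,"ty": 0,"tz": 1,"wx": 0,"wy": 0,"wz": 0,"gripper": 0},
    {"tx": 0,"ty": 0,"tz": 1,"wx": 0,"wy": 0,"wz": 0,"gripper": 0},
    {"tx": 0,"ty": 0,"tz": 1,"wx": 0,"wy": 0,"wz": 0,"gripper": 0},
    {"tx": 0,"ty": 0,"tz": 1,"wx": 0,"wy": 0,"wz": 0,"gripper": 0},
    {"tx": 0,"ty": 0,"tz": 1,"wx": 0,"wy": 0,"wz": 0,"gripper": 0}
  ]
}}

```text
time: 11.22
position: [0.6281, 0.0368, 0.1074]
tool_rot: [3.141, 0.037, 0.008]
ft_force: [-2.0, -1.6, 15.8]
grip_width: 0.007
grip_force: 7.9
```

Stop reached (the force rises while z stays put). Hold for over a second, then rise.

{"name": "jog_arm", "arguments": {
  "increments": [
    {"tx": 0,"ty": 0,"tz": 1,"wx": 0,"wy": 0,"wz": 0,"gripper": 0},
    {"tx": 0,"ty": 0,"tz": 1,"wx": 0,"wy": 0,"wz": 0,"gripper": 0},
    {"tx": 0,"ty": 0,"tz": 1,"wx": 0,"wy": 0,"wz": 0,"gripper": 0},
    {"tx": 0,"ty": 0,"tz": 1,"wx": 0,"wy": 0,"wz": 0,"gripper": 0},
    {"tx": 0,"ty": 0,"tz": 1,"wx": 0,"wy": 0,"wz": 0,"gripper": 0}
  ]
}}

```text
time: 11.63
position: [0.6281, 0.0368, 0.1074]
tool_rot: [3.14, 0.037, 0.008]
ft_force: [-5.1, -0.2, 20.2]
grip_width: 0.003
grip_force: 10.1
```

{"name": "jog_arm", "arguments": {
  "increments": [
    {"tx": 0,"ty": 0,"tz": 0,"wx": 0,"wy": 0,"wz": 0,"gripper": 0},
    {"tx": 0,"ty": 0,"tz": 0,"wx": 0,"wy": 0,"wz": 0,"gripper": 0},
    {"tx": 0,"ty": 0,"tz": 0,"wx": 0,"wy": 0,"wz": 0,"gripper": 0},
    {"tx": 0,"ty": 0,"tz": 0,"wx": 0,"wy": 0,"wz": 0,"gripper": 0},
    {"tx": 0,"ty": 0,"tz": 0,"wx": 0,"wy": 0,"wz": 0,"gripper": 0}
  ]
}}

```text
time: 12.05
position: [0.6281, 0.0368, 0.1074]
tool_rot: [3.14, 0.037, 0.008]
ft_force: [-5.0, -0.8, 20.7]
grip_width: 0.004
grip_force: 10.1
```

{"name": "jog_arm", "arguments": {
  "increments": [
    {"tx": 0,"ty": 0,"tz": 0,"wx": 0,"wy": 0,"wz": 0,"gripper": 0},
    {"tx": 0,"ty": 0,"tz": 0,"wx": 0,"wy": 0,"wz": 0,"gripper": 0},
    {"tx": 0,"ty": 0,"tz": 0,"wx": 0,"wy": 0,"wz": 0,"gripper": 0},
    {"tx": 0,"ty": 0,"tz": 0,"wx": 0,"wy": 0,"wz": 0,"gripper": 0},
    {"tx": 0,"ty": 0,"tz": 0,"wx": 0,"wy": 0,"wz": 0,"gripper": 0}
  ]
}}

```text
time: 12.47
position: [0.6281, 0.0368, 0.1074]
tool_rot: [3.14, 0.037, 0.008]
ft_force: [-3.9, 0.1, 19.6]
grip_width: 0.002
grip_force: 10.1
```

{"name": "jog_arm", "arguments": {
  "increments": [
    {"tx": 0,"ty": 0,"tz": 0,"wx": 0,"wy": 0,"wz": 0,"gripper": 0},
    {"tx": 0,"ty": 0,"tz": 0,"wx": 0,"wy": 0,"wz": 0,"gripper": 0},
    {"tx": 0,"ty": 0,"tz": 0,"wx": 0,"wy": 0,"wz": 0,"gripper": 0},
    {"tx": 0,"ty": 0,"tz": 0,"wx": 0,"wy": 0,"wz": 0,"gripper": 0},
    {"tx": 0,"ty": 0,"tz": 0,"wx": 0,"wy": 0,"wz": 0,"gripper": 0}
  ]
}}

```text
time: 12.88
position: [0.6281, 0.0368, 0.1074]
tool_rot: [3.14, 0.037, 0.008]
ft_force: [-4.8, -1.6, 20.5]
grip_width: 0.006
grip_force: 10.1
```

{"name": "jog_arm", "arguments": {
  "increments": [
    {"tx": 0,"ty": 0,"tz": -10,"wx": 0,"wy": 0,"wz": 0,"gripper": 0},
    {"tx": 0,"ty": 0,"tz": -20,"wx": 0,"wy": 0,"wz": 0,"gripper": 0},
    {"tx": 0,"ty": 0,"tz": -30,"wx": 0,"wy": 0,"wz": 0,"gripper": 0},
    {"tx": 0,"ty": 0,"tz": -45,"wx": 0,"wy": 0,"wz": 0,"gripper": 0.2},
    {"tx": 0,"ty": 0,"tz": -45,"wx": 0,"wy": 0,"wz": 0,"gripper": 0.4}
  ]
}}

```text
time: 13.3
position: [0.627, 0.0369, 0.1501]
tool_rot: [3.141, 0.037, 0.004]
ft_force: [-0.0, 0.0, 1.0]
grip_width: 0.084
grip_force: 0.0
```

{"name": "jog_arm", "arguments": {
  "increments": [
    {"tx": -30,"ty": 0,"tz": 0,"wx": 0,"wy": 0,"wz": 0,"gripper": 0.4},
    {"tx": -60,"ty": 0,"tz": 0,"wx": 0,"wy": 0,"wz": 0,"gripper": 0.4},
    {"tx": -86,"ty": 1,"tz": 0,"wx": 0,"wy": 0,"wz": 0,"gripper": 0.4},
    {"tx": -86,"ty": 1,"tz": 0,"wx": 0,"wy": 0,"wz": 0,"gripper": 0.4},
    {"tx": -86,"ty": 1,"tz": 0,"wx": 0,"wy": 0,"wz": 0,"gripper": 0.4}
  ]
}}

```text
time: 13.72
position: [0.5386, 0.0332, 0.147]
tool_rot: [3.14, 0.037, -0.003]
ft_force: [0.1, 0.2, 0.6]
grip_width: 0.376
grip_force: 0.0
```

```bash
python3 - <<'E'
from h import *
go([.5415,.0345,.015],1.3); p,_=tool()
w=save('wrist','w6.png')
for b in blanks(w,z=.022,thr=150): print(b)
im=save('top','t6.png')
for b in blanks(im,roi=(315,195,375,280),thr=130): print(b)
E
```

```text
t 13.72 pos [0.5386 0.0332 0.147 ] yaw 1.35 tilt [-0.002 -0.001] w 0.376 gf 0.0 F [0.1 0.2 0.6]
move tool mm [  3.2  -1.3 132. ] wz 0.001
t 13.72 pos [0.5386 0.0332 0.147 ] yaw 1.35 tilt [-0.002 -0.001] w 0.376 gf 0.0 F [0.1 0.2 0.6]
([246, 0, 72, 70], array([0.0659, 0.0595]), 'head', array([0.6956, 0.0197]), 'dir', np.float64(-92.0), 'org', array([0.6987, 0.1047]))
([322, 31, 13, 14], array([0.0117, 0.0113]), 'head', array([ 0.6814, -0.0082]), 'dir', np.float64(16.2), 'org', array([ 0.5998, -0.032 ]))
([229, 33, 12, 12], array([0.0099, 0.0096]), 'head', array([0.6946, 0.0882]), 'dir', np.float64(-123.9), 'org', array([0.742 , 0.1587]))
([0, 121, 97, 137], array([0.1465, 0.1122]), 'head', array([0.4802, 0.2784]), 'dir', np.float64(-171.1), 'org', array([0.5642, 0.2916]))
([274, 138, 18, 122], array([0.1264, 0.0174]), 'head', array([0.4906, 0.0317]), 'dir', np.float64(-179.0), 'org', array([0.5756, 0.0332]))
([475, 200, 39, 59], array([0.0671, 0.0372]), 'head', array([ 0.5296, -0.1957]), 'dir', np.float64(-5.1), 'org', array([ 0.4449, -0.1881]))
([462, 283, 21, 27], array([0.0346, 0.021 ]), 'head', array([ 0.4326, -0.1878]), 'dir', np.float64(-2.9), 'org', array([ 0.3477, -0.1835]))
([66, 284, 41, 37], array([0.0509, 0.0438]), 'head', array([0.4221, 0.2563]), 'dir', np.float64(-2.0), 'org', array([0.3371, 0.2592]))
([327, 225, 10, 42], array([0.135 , 0.0301]), 'head', array([ 0.5243, -0.205 ]), 'dir', np.float64(-5.6), 'org', array([ 0.4397, -0.1967]))
```

View pics/w6.png

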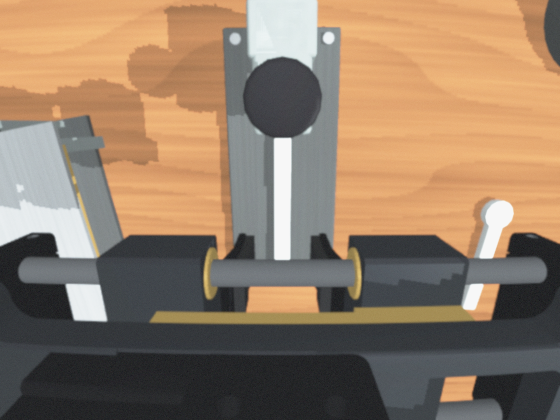

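Stem centred between the fingers at (283,200), plunger up again, short blank unmoved at (490,250). I'll grip the long blank again and take it out sideways.

{"name": "jog_arm", "arguments": {
  "increments": [
    {"tx": 3,"ty": 0,"tz": 30,"wx": 0,"wy": 0,"wz": 0,"gripper": 0.4},
    {"tx": 3,"ty": 0,"tz": 70,"wx": 0,"wy": 0,"wz": 0,"gripper": 0.4},
    {"tx": 3,"ty": 0,"tz": 105,"wx": 0,"wy": 0,"wz": 0,"gripper": 0.4},
    {"tx": 3,"ty": 0,"tz": 125,"wx": 0,"wy": 0,"wz": 0,"gripper": 0.4},
    {"tx": 3,"ty": 0,"tz": 131,"wx": 0,"wy": 0,"wz": 0,"gripper": 0.4}
  ]
}}

```text
time: 14.23
position: [0.5406, 0.0337, 0.0125]
tool_rot: [-3.14, -0.037, 0.012]
ft_force: [-0.7, 0.2, 2.4]
grip_width: 0.398
grip_force: 1.5
```

{"name": "jog_arm", "arguments": {
  "increments": [
    {"tx": 0,"ty": 0,"tz": 0,"wx": 0,"wy": 0,"wz": 0,"gripper": 0.4},
    {"tx": 0,"ty": 0,"tz": 0,"wx": 0,"wy": 0,"wz": 0,"gripper": 0},
    {"tx": 0,"ty": 0,"tz": 0,"wx": 0,"wy": 0,"wz": 0,"gripper": 0},
    {"tx": 0,"ty": 0,"tz": 0,"wx": 0,"wy": 0,"wz": 0,"gripper": 0},
    {"tx": 0,"ty": 0,"tz": 0,"wx": 0,"wy": 0,"wz": 0,"gripper": 0}
  ],
  "grip_force": 50
}}

```text
time: 14.65
position: [0.5445, 0.0337, 0.0185]
tool_rot: [3.141, 0.037, 0.005]
ft_force: [-0.1, -5.1, 0.9]
grip_width: 0.18
grip_force: 4.7
```

{"name": "jog_arm", "arguments": {
  "increments": [
    {"tx": 0,"ty": 0,"tz": 0,"wx": 0,"wy": 0,"wz": 0,"gripper": 0},
    {"tx": 0,"ty": 0,"tz": 0,"wx": 0,"wy": 0,"wz": 0,"gripper": 0},
    {"tx": 0,"ty": 0,"tz": -3,"wx": 0,"wy": 0,"wz": 0,"gripper": 0},
    {"tx": 0,"ty": 0,"tz": -6,"wx": 0,"wy": 0,"wz": 0,"gripper": 0},
    {"tx": 0,"ty": 0,"tz": -7,"wx": 0,"wy": 0,"wz": 0,"gripper": 0}
  ]
}}

```text
time: 15.07
position: [0.5425, 0.0337, 0.0239]
tool_rot: [3.141, 0.037, -0.002]
ft_force: [-0.1, 0.2, -3.1]
grip_width: 0.169
grip_force: 50.0
```

{"name": "jog_arm", "arguments": {
  "increments": [
    {"tx": 0,"ty": 10,"tz": 0,"wx": 0,"wy": 0,"wz": 0,"gripper": 0},
    {"tx": 0,"ty": 30,"tz": 0,"wx": 0,"wy": 0,"wz": 0,"gripper": 0},
    {"tx": 0,"ty": 50,"tz": 0,"wx": 0,"wy": 0,"wz": 0,"gripper": 0},
    {"tx": 0,"ty": 70,"tz": 0,"wx": 0,"wy": 0,"wz": 0,"gripper": 0},
    {"tx": 0,"ty": 80,"tz": 0,"wx": 0,"wy": 0,"wz": 0,"gripper": 0}
  ]
}}

```text
time: 15.48
position: [0.5444, -0.0505, 0.0235]
tool_rot: [3.139, 0.032, -0.002]
ft_force: [-0.1, -1.7, -3.1]
grip_width: 0.162
grip_force: 50.0
```

{"name": "jog_arm", "arguments": {
  "increments": [
    {"tx": 0,"ty": 0,"tz": -20,"wx": 0,"wy": 0,"wz": 0,"gripper": 0},
    {"tx": 0,"ty": 0,"tz": -60,"wx": 0,"wy": 0,"wz": 0,"gripper": 0},
    {"tx": 0,"ty": 0,"tz": -100,"wx": 0,"wy": 0,"wz": 0,"gripper": 0},
    {"tx": 0,"ty": 0,"tz": -140,"wx": 0,"wy": 0,"wz": 0,"gripper": 0},
    {"tx": 0,"ty": 0,"tz": -170,"wx": 0,"wy": 0,"wz": 0,"gripper": 0}
  ]
}}

```text
time: 15.9
position: [0.5457, -0.0461, 0.1973]
tool_rot: [3.141, 0.038, 0.004]
ft_force: [0.9, 0.3, -2.4]
grip_width: 0.171
grip_force: 50.0
```

```bash
python3 - <<'E'
from h import *
go([.477,.287,.20],9.1); p,_=tool()
w=vision.get_image('wrist')
for b in blanks(w,z=p[2]+.0065,roi=(230,0,330,300),thr=150): print(b)
E
```

```text
t 15.9 pos [ 0.5457 -0.0461  0.1973] yaw 1.38 tilt [ 0.003 -0.   ] w 0.171 gf 50.0 F [ 0.9  0.3 -2.4]
move tool mm [ -60.6 -334.7   -3. ] wz -0.135
t 15.9 pos [ 0.5457 -0.0461  0.1973] yaw 1.38 tilt [ 0.003 -0.   ] w 0.171 gf 50.0 F [ 0.9  0.3 -2.4]
([244, 52, 10, 11], array([0.0047, 0.0046]), 'head', array([ 0.6554, -0.0142]), 'dir', np.float64(-109.8), 'org', array([0.6842, 0.0658]))
([252, 77, 61, 183], array([0.0987, 0.0309]), 'head', array([ 0.6259, -0.0445]), 'dir', np.float64(1.3), 'org', array([ 0.5409, -0.0464]))
([269, 286, 27, 14], array([0.0158, 0.009 ]), 'head', array([ 0.5208, -0.0388]), 'dir', np.float64(-88.0), 'org', array([0.5178, 0.0462]))
```

{"name": "jog_arm", "arguments": {
  "increments": [
    {"tx": -5,"ty": -20,"tz": 0,"wx": 0,"wy": 0,"wz": 0,"gripper": 0},
    {"tx": -10,"ty": -50,"tz": 0,"wx": 0,"wy": 0,"wz": 0,"gripper": 0},
    {"tx": -15,"ty": -85,"tz": 0,"wx": 0,"wy": 0,"wz": 0,"gripper": 0},
    {"tx": -22,"ty": -120,"tz": 0,"wx": 0,"wy": 0,"wz": 0,"gripper": 0},
    {"tx": -28,"ty": -155,"tz": 0,"wx": 0,"wy": 0,"wz": 0,"gripper": 0}
  ]
}}

```text
time: 16.37
position: [0.5123, 0.1093, 0.1934]
tool_rot: [3.141, 0.036, -0.001]
ft_force: [-0.2, 0.2, -3.0]
grip_width: 0.165
grip_force: 50.0
```

{"name": "jog_arm", "arguments": {
  "increments": [
    {"tx": -5,"ty": -35,"tz": 0,"wx": 0,"wy": 0,"wz": -0.03,"gripper": 0},
    {"tx": -10,"ty": -70,"tz": 0,"wx": 0,"wy": 0,"wz": -0.06,"gripper": 0},
    {"tx": -18,"ty": -110,"tz": 0,"wx": 0,"wy": 0,"wz": -0.09,"gripper": 0},
    {"tx": -25,"ty": -145,"tz": 0,"wx": 0,"wy": 0,"wz": -0.12,"gripper": 0},
    {"tx": -28,"ty": -178,"tz": 0,"wx": 0,"wy": 0,"wz": -0.135,"gripper": 0}
  ]
}}

```text
time: 16.78
position: [0.4793, 0.2876, 0.1936]
tool_rot: [3.131, 0.254, -0.002]
ft_force: [-0.7, -0.5, -3.5]
grip_width: 0.17
grip_force: 50.0
```

{"name": "jog_arm", "arguments": {
  "increments": [
    {"tx": 0,"ty": 0,"tz": 5,"wx": 0,"wy": 0,"wz": 0,"gripper": 0},
    {"tx": 0,"ty": 0,"tz": 20,"wx": 0,"wy": 0,"wz": 0,"gripper": 0},
    {"tx": 0,"ty": 0,"tz": 30,"wx": 0,"wy": 0,"wz": 0,"gripper": 0},
    {"tx": 0,"ty": 0,"tz": 40,"wx": 0,"wy": 0,"wz": 0,"gripper": 0},
    {"tx": 0,"ty": 0,"tz": 40,"wx": 0,"wy": 0,"wz": 0,"gripper": 0}
  ]
}}

```text
time: 17.2
position: [0.4799, 0.2835, 0.1511]
tool_rot: [3.13, 0.247, -0.007]
ft_force: [-0.5, -0.5, -3.2]
grip_width: 0.166
grip_force: 50.0
```

```bash
python3 - <<'E'
from h import *
go([.477,.287,.092],9.1); p,_=tool()
w=save('wrist','w7.png')
for b in blanks(w,z=p[2]+.0065,roi=(230,0,330,300),thr=150): print(b)
im=vision.get_image('scene'); a=cv2.resize(im['color'][200:420,220:520],None,fx=1.3,fy=1.3)
cv2.imwrite('pics/c7.png',np.hstack([a,w['color'][:286,:400]]))
T=np.array([.4873,.2559]); r=np.radians(9.1); ex=np.array([np.cos(r),np.sin(r)]); ey=np.array([-ex[1],ex[0]]); d=p[:2]-T; print('tray frame',d@ex,d@ey)
E
```

```text
t 17.2 pos [0.4799 0.2835 0.1511] yaw 9.03 tilt [-0.004 -0.002] w 0.166 gf 50.0 F [-0.5 -0.5 -3.2]
move tool mm [-2.  -4.  59.1] wz -0.001
t 17.2 pos [0.4799 0.2835 0.1511] yaw 9.03 tilt [-0.004 -0.002] w 0.166 gf 50.0 F [-0.5 -0.5 -3.2]
([301, 46, 29, 9], array([0.0138, 0.0037]), 'head', array([0.5884, 0.2933]), 'dir', np.float64(-80.7), 'org', array([0.5746, 0.3771]))
([240, 59, 90, 201], array([0.1074, 0.0474]), 'head', array([0.4937, 0.2827]), 'dir', np.float64(-170.0), 'org', array([0.5774, 0.2975]))
([268, 286, 30, 14], array([0.0176, 0.0089]), 'head', array([0.4567, 0.272 ]), 'dir', np.float64(98.9), 'org', array([0.4698, 0.188 ]))
tray frame -0.0029614923808374423 0.028400784837486082
```

View pics/c7.png

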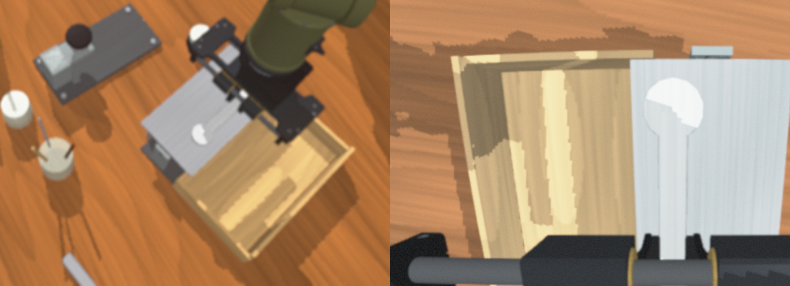

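The blank is above the bin-side half of the tray, disc at (673,107) in the crop and lengthwise, about 28 mm beyond the pivot. I'll lower it.

{"name": "jog_arm", "arguments": {
  "increments": [
    {"tx": -2,"ty": -2,"tz": 15,"wx": 0,"wy": 0,"wz": 0,"gripper": 0},
    {"tx": -2,"ty": -2,"tz": 30,"wx": 0,"wy": 0,"wz": 0,"gripper": 0},
    {"tx": -2,"ty": -2,"tz": 45,"wx": 0,"wy": 0,"wz": 0,"gripper": 0},
    {"tx": -2,"ty": -2,"tz": 52,"wx": 0,"wy": 0,"wz": 0,"gripper": 0},
    {"tx": -2,"ty": -2,"tz": 58,"wx": 0,"wy": 0,"wz": 0,"gripper": 0}
  ]
}}

```text
time: 17.72
position: [0.4791, 0.2866, 0.0958]
tool_rot: [3.132, 0.248, -0.0]
ft_force: [-0.0, -0.7, -3.4]
grip_width: 0.168
grip_force: 50.0
```

{"name": "jog_arm", "arguments": {
  "increments": [
    {"tx": 0,"ty": 0,"tz": 1,"wx": 0,"wy": 0,"wz": 0,"gripper": 0},
    {"tx": 0,"ty": 0,"tz": 1,"wx": 0,"wy": 0,"wz": 0,"gripper": 0},
    {"tx": 0,"ty": 0,"tz": 1,"wx": 0,"wy": 0,"wz": 0,"gripper": 0},
    {"tx": 0,"ty": 0,"tz": 1,"wx": 0,"wy": 0,"wz": 0,"gripper": 0},
    {"tx": 0,"ty": 0,"tz": 1,"wx": 0,"wy": 0,"wz": 0,"gripper": 0}
  ]
}}

```text
time: 18.13
position: [0.4793, 0.2873, 0.0958]
tool_rot: [-3.131, -0.249, -0.002]
ft_force: [-0.8, 0.2, -3.1]
grip_width: 0.168
grip_force: 50.0
```

{"name": "jog_arm", "arguments": {
  "increments": [
    {"tx": 0,"ty": 0,"tz": 2,"wx": 0,"wy": 0,"wz": 0,"gripper": 0},
    {"tx": 0,"ty": 0,"tz": 4,"wx": 0,"wy": 0,"wz": 0,"gripper": 0},
    {"tx": 0,"ty": 0,"tz": 5,"wx": 0,"wy": 0,"wz": 0,"gripper": 0},
    {"tx": 0,"ty": 0,"tz": 6,"wx": 0,"wy": 0,"wz": 0,"gripper": 0},
    {"tx": 0,"ty": 0,"tz": 6,"wx": 0,"wy": 0,"wz": 0,"gripper": 0}
  ]
}}

```text
time: 18.55
position: [0.4787, 0.2869, 0.0887]
tool_rot: [3.131, 0.249, -0.001]
ft_force: [-0.4, -0.1, -1.4]
grip_width: 0.163
grip_force: 50.0
```

{"name": "jog_arm", "arguments": {
  "increments": [
    {"tx": 0,"ty": 0,"tz": 0,"wx": 0,"wy": 0,"wz": 0,"gripper": 0.5},
    {"tx": 0,"ty": 0,"tz": 0,"wx": 0,"wy": 0,"wz": 0,"gripper": 0.5},
    {"tx": 0,"ty": 0,"tz": -10,"wx": 0,"wy": 0,"wz": 0,"gripper": 0.5},
    {"tx": 0,"ty": 0,"tz": -50,"wx": 0,"wy": 0,"wz": 0,"gripper": 0.5},
    {"tx": 0,"ty": 0,"tz": -90,"wx": 0,"wy": 0,"wz": 0,"gripper": 0.5}
  ]
}}

```text
time: 18.97
position: [0.4777, 0.2865, 0.1795]
tool_rot: [3.131, 0.25, -0.005]
ft_force: [0.9, 0.9, 0.0]
grip_width: 0.449
grip_force: 0.0
```

{"name": "jog_arm", "arguments": {
  "increments": [
    {"tx": 0,"ty": 0,"tz": -20,"wx": 0,"wy": 0,"wz": 0,"gripper": 0.5},
    {"tx": 0,"ty": 0,"tz": -20,"wx": 0,"wy": 0,"wz": 0,"gripper": 0.5},
    {"tx": 0,"ty": 0,"tz": -20,"wx": 0,"wy": 0,"wz": 0,"gripper": 0.5},
    {"tx": 0,"ty": 0,"tz": -20,"wx": 0,"wy": 0,"wz": 0,"gripper": 0.5},
    {"tx": 0,"ty": 0,"tz": -20,"wx": 0,"wy": 0,"wz": 0,"gripper": 0.5}
  ]
}}

```text
time: 19.38
position: [0.4782, 0.2865, 0.198]
tool_rot: [3.131, 0.249, -0.003]
ft_force: [-0.7, -0.2, -0.3]
grip_width: 0.498
grip_force: 0.0
```

```bash
python3 - <<'E'
from h import *
p,_=tool()
w=save('wrist','w8.png')
im=vision.get_image('scene'); a=cv2.resize(im['color'][200:420,220:520],None,fx=1.3,fy=1.3)
cv2.imwrite('pics/c8.png',np.hstack([a,w['color'][:286,:400]]))
im=vision.get_image('top')
for b in blanks(im,roi=(315,195,375,280),thr=130): print(b)
E
```

```text
t 19.38 pos [0.4782 0.2865 0.198 ] yaw 9.1 tilt [-0.002 -0.001] w 0.498 gf 0.0 F [-0.7 -0.2 -0.3]
([327, 225, 10, 42], array([0.135 , 0.0301]), 'head', array([ 0.5243, -0.2051]), 'dir', np.float64(-5.7), 'org', array([ 0.4397, -0.1967]))
```

View pics/c8.png

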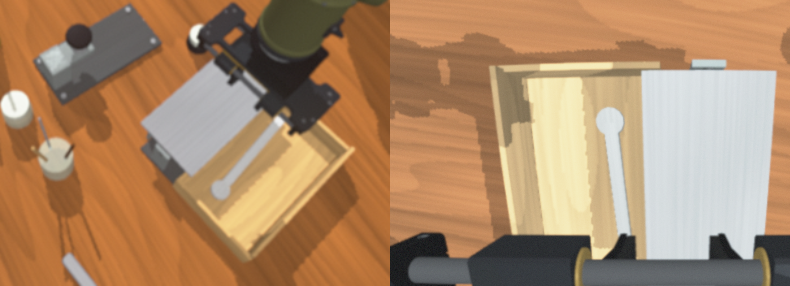

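The long blank is in the bin with its disc at (610,122), and the tray is level again. Now to above the short blank.

{"name": "jog_arm", "arguments": {
  "increments": [
    {"tx": -8,"ty": 35,"tz": 0,"wx": 0,"wy": 0,"wz": 0,"gripper": 0.5},
    {"tx": -16,"ty": 72,"tz": 0,"wx": 0,"wy": 0,"wz": 0,"gripper": 0.5},
    {"tx": -24,"ty": 110,"tz": 0,"wx": 0,"wy": 0,"wz": 0,"gripper": 0.5},
    {"tx": -32,"ty": 147,"tz": 0,"wx": 0,"wy": 0,"wz": 0,"gripper": 0.5},
    {"tx": -40,"ty": 180,"tz": 0,"wx": 0,"wy": 0,"wz": 0,"gripper": 0.5}
  ]
}}

```text
time: 19.95
position: [0.4672, 0.1004, 0.1984]
tool_rot: [3.131, 0.248, -0.001]
ft_force: [0.1, -0.5, -0.1]
grip_width: 0.502
grip_force: 0.0
```

{"name": "jog_arm", "arguments": {
  "increments": [
    {"tx": -8,"ty": 35,"tz": 0,"wx": 0,"wy": 0,"wz": 0,"gripper": 0.5},
    {"tx": -16,"ty": 70,"tz": 0,"wx": 0,"wy": 0,"wz": 0,"gripper": 0.5},
    {"tx": -24,"ty": 105,"tz": 0,"wx": 0,"wy": 0,"wz": 0,"gripper": 0.5},
    {"tx": -32,"ty": 142,"tz": 0,"wx": 0,"wy": 0,"wz": 0,"gripper": 0.5},
    {"tx": -40,"ty": 180,"tz": 0,"wx": 0,"wy": 0,"wz": 0,"gripper": 0.5}
  ]
}}

```text
time: 20.37
position: [0.4561, -0.0825, 0.1987]
tool_rot: [3.132, 0.25, -0.001]
ft_force: [0.9, -0.6, -0.0]
grip_width: 0.502
grip_force: 0.0
```

{"name": "jog_arm", "arguments": {
  "increments": [
    {"tx": -6,"ty": 30,"tz": 0,"wx": 0,"wy": 0,"wz": 0.08,"gripper": 0.5},
    {"tx": -12,"ty": 60,"tz": 0,"wx": 0,"wy": 0,"wz": 0.16,"gripper": 0.5},
    {"tx": -18,"ty": 90,"tz": 0,"wx": 0,"wy": 0,"wz": 0.22,"gripper": 0.5},
    {"tx": -25,"ty": 114,"tz": 0,"wx": 0,"wy": 0,"wz": 0.262,"gripper": 0.5},
    {"tx": -25,"ty": 114,"tz": 0,"wx": 0,"wy": 0,"wz": 0.262,"gripper": 0.5}
  ]
}}

```text
time: 20.78
position: [0.4483, -0.2037, 0.1983]
tool_rot: [3.135, -0.177, -0.003]
ft_force: [-0.1, -0.2, -0.3]
grip_width: 0.499
grip_force: 0.0
```

```bash
python3 - <<'E'
from h import *
w=vision.get_image('wrist')
for b in blanks(w,thr=130,roi=(200,40,360,330)): print(b)
go([.4495,-.199,.003],-6)
im=vision.get_image('scene')
for b in blanks(im,roi=(225,115,310,180),thr=130): print(b)
E
```

```text
([263, 109, 29, 114], array([0.1362, 0.0324]), 'head', array([ 0.5256, -0.2076]), 'dir', np.float64(-5.4), 'org', array([ 0.441 , -0.1996]))
([229, 269, 125, 11], array([0.1657, 0.0156]), 'head', array([ 0.3236, -0.2701]), 'dir', np.float64(-97.9), 'org', array([ 0.3354, -0.1859]))
t 20.83 pos [ 0.449  -0.2005  0.1983] yaw -6.21 tilt [-0.001  0.   ] w 0.501 gf 0.0 F [0.2 0.2 0.5]
move tool mm [  0.6  -1.5 195.3] wz -0.004
([262, 148, 45, 22], array([0.1368, 0.0354]), 'head', array([ 0.5256, -0.2051]), 'dir', np.float64(-5.3), 'org', array([ 0.4409, -0.1973]))
```

{"name": "jog_arm", "arguments": {
  "increments": [
    {"tx": 0,"ty": 0,"tz": 38,"wx": 0,"wy": 0,"wz": -0.01,"gripper": 0.5},
    {"tx": 0,"ty": 0,"tz": 76,"wx": 0,"wy": 0,"wz": -0.01,"gripper": 0.5},
    {"tx": 0,"ty": 0,"tz": 112,"wx": 0,"wy": 0,"wz": -0.01,"gripper": 0.5},
    {"tx": 0,"ty": 0,"tz": 145,"wx": 0,"wy": 0,"wz": -0.01,"gripper": 0.5},
    {"tx": 0,"ty": 0,"tz": 165,"wx": 0,"wy": 0,"wz": -0.01,"gripper": 0.5}
  ]
}}

```text
time: 21.3
position: [0.4483, -0.1947, 0.0306]
tool_rot: [-3.136, 0.141, 0.007]
ft_force: [-0.6, 0.3, 0.2]
grip_width: 0.505
grip_force: 0.0
```

{"name": "jog_arm", "arguments": {
  "increments": [
    {"tx": 0,"ty": 0,"tz": 10,"wx": 0,"wy": 0,"wz": 0,"gripper": 0.5},
    {"tx": 0,"ty": 0,"tz": 20,"wx": 0,"wy": 0,"wz": 0,"gripper": 0.5},
    {"tx": 0,"ty": 0,"tz": 30,"wx": 0,"wy": 0,"wz": 0,"gripper": 0.5},
    {"tx": 0,"ty": 0,"tz": 30,"wx": 0,"wy": 0,"wz": 0,"gripper": 0.5},
    {"tx": 0,"ty": 0,"tz": 30,"wx": 0,"wy": 0,"wz": 0,"gripper": 0.5}
  ]
}}

```text
time: 21.72
position: [0.4507, -0.1976, 0.0045]
tool_rot: [3.138, -0.146, 0.001]
ft_force: [0.5, -0.1, 0.2]
grip_width: 0.497
grip_force: 0.0
```

{"name": "jog_arm", "arguments": {
  "increments": [
    {"tx": 0,"ty": 0,"tz": 0,"wx": 0,"wy": 0,"wz": 0,"gripper": 0.4},
    {"tx": 0,"ty": 0,"tz": 0,"wx": 0,"wy": 0,"wz": 0,"gripper": 0.2},
    {"tx": 0,"ty": 0,"tz": 0,"wx": 0,"wy": 0,"wz": 0,"gripper": 0},
    {"tx": 0,"ty": 0,"tz": 0,"wx": 0,"wy": 0,"wz": 0,"gripper": 0},
    {"tx": 0,"ty": 0,"tz": 0,"wx": 0,"wy": 0,"wz": 0,"gripper": 0}
  ],
  "grip_force": 55
}}

```text
time: 22.13
position: [0.4504, -0.1981, 0.0045]
tool_rot: [3.137, -0.146, 0.001]
ft_force: [0.3, -2.4, 2.4]
grip_width: 0.206
grip_force: 1.1
```

{"name": "jog_arm", "arguments": {
  "increments": [
    {"tx": 0,"ty": 0,"tz": 0,"wx": 0,"wy": 0,"wz": 0,"gripper": 0},
    {"tx": 0,"ty": 0,"tz": 0,"wx": 0,"wy": 0,"wz": 0,"gripper": 0},
    {"tx": 0,"ty": 0,"tz": 0,"wx": 0,"wy": 0,"wz": 0,"gripper": 0},
    {"tx": 0,"ty": 0,"tz": 0,"wx": 0,"wy": 0,"wz": 0,"gripper": 0},
    {"tx": 0,"ty": 0,"tz": 0,"wx": 0,"wy": 0,"wz": 0,"gripper": 0}
  ]
}}

```text
time: 22.55
position: [0.4504, -0.1984, 0.0045]
tool_rot: [3.137, -0.147, 0.001]
ft_force: [-1.9, -2.0, 5.6]
grip_width: 0.171
grip_force: 55.0
```

{"name": "jog_arm", "arguments": {
  "increments": [
    {"tx": 0,"ty": 0,"tz": -8,"wx": 0,"wy": 0,"wz": 0,"gripper": 0},
    {"tx": 0,"ty": 0,"tz": -25,"wx": 0,"wy": 0,"wz": 0,"gripper": 0},
    {"tx": 0,"ty": 0,"tz": -50,"wx": 0,"wy": 0,"wz": 0,"gripper": 0},
    {"tx": 0,"ty": 0,"tz": -75,"wx": 0,"wy": 0,"wz": 0,"gripper": 0},
    {"tx": 0,"ty": 0,"tz": -95,"wx": 0,"wy": 0,"wz": 0,"gripper": 0}
  ]
}}

```text
time: 22.97
position: [0.4498, -0.1964, 0.1]
tool_rot: [-3.137, 0.145, 0.001]
ft_force: [0.5, 0.5, -2.5]
grip_width: 0.171
grip_force: 55.0
```

```bash
python3 - <<'E'
from h import *
go([.5495,-.1,.024],1.3); p,_=tool()
w=vision.get_image('wrist')
for b in blanks(w,z=p[2]+.0065,roi=(230,0,330,300),thr=150): print(b)
E
```

```text
t 22.97 pos [ 0.4498 -0.1964  0.1   ] yaw -5.28 tilt [-0.001  0.001] w 0.171 gf 55.0 F [ 0.5  0.5 -2.5]
move tool mm [  90.4 -105.1   76.1] wz -0.115
t 22.97 pos [ 0.4498 -0.1964  0.1   ] yaw -5.28 tilt [-0.001  0.001] w 0.171 gf 55.0 F [ 0.5  0.5 -2.5]
([253, 86, 62, 174], array([0.0944, 0.0314]), 'head', array([ 0.5253, -0.2042]), 'dir', np.float64(-5.8), 'org', array([ 0.4408, -0.1955]))
([243, 275, 40, 4], array([0.0232, 0.0021]), 'head', array([ 0.438 , -0.1794]), 'dir', np.float64(-97.2), 'org', array([ 0.4487, -0.0951]))
([269, 286, 27, 14], array([0.0158, 0.0089]), 'head', array([ 0.4261, -0.1862]), 'dir', np.float64(-95.2), 'org', array([ 0.4338, -0.1015]))
```

{"name": "jog_arm", "arguments": {
  "increments": [
    {"tx": 10,"ty": -12,"tz": 0,"wx": 0,"wy": 0,"wz": -0.02,"gripper": 0},
    {"tx": 32,"ty": -37,"tz": 0,"wx": 0,"wy": 0,"wz": -0.04,"gripper": 0},
    {"tx": 55,"ty": -63,"tz": 0,"wx": 0,"wy": 0,"wz": -0.07,"gripper": 0},
    {"tx": 78,"ty": -90,"tz": 0,"wx": 0,"wy": 0,"wz": -0.1,"gripper": 0},
    {"tx": 91,"ty": -105,"tz": 0,"wx": 0,"wy": 0,"wz": -0.115,"gripper": 0}
  ]
}}

```text
time: 23.43
position: [0.5523, -0.0953, 0.0974]
tool_rot: [-3.137, -0.045, 0.001]
ft_force: [0.1, 0.2, -2.5]
grip_width: 0.17
grip_force: 55.0
```

{"name": "jog_arm", "arguments": {
  "increments": [
    {"tx": 0,"ty": 0,"tz": 15,"wx": 0,"wy": 0,"wz": 0,"gripper": 0},
    {"tx": 0,"ty": 0,"tz": 35,"wx": 0,"wy": 0,"wz": 0,"gripper": 0},
    {"tx": 0,"ty": 0,"tz": 55,"wx": 0,"wy": 0,"wz": 0,"gripper": 0},
    {"tx": 0,"ty": 0,"tz": 76,"wx": 0,"wy": 0,"wz": 0,"gripper": 0},
    {"tx": 0,"ty": 0,"tz": 76,"wx": 0,"wy": 0,"wz": 0,"gripper": 0}
  ]
}}

```text
time: 23.85
position: [0.5456, -0.0989, 0.0169]
tool_rot: [-3.137, -0.037, 0.018]
ft_force: [-2.0, -0.5, -2.8]
grip_width: 0.173
grip_force: 55.0
```

```bash
python3 - <<'E'
from h import *
go([.5508,.0343,.024],1.3); p,M=tool()
w=vision.get_image('wrist')
for b in blanks(w,z=p[2]+.0055,roi=(230,0,330,300),thr=150)[:2]: print(b)
E
```

```text
t 23.85 pos [ 0.5456 -0.0989  0.0169] yaw 1.37 tilt [-0.011  0.004] w 0.173 gf 55.0 F [-2.  -0.5 -2.8]
move tool mm [   8.3 -133.1   -6.7] wz 0.001
t 23.85 pos [ 0.5456 -0.0989  0.0169] yaw 1.37 tilt [-0.011  0.004] w 0.173 gf 55.0 F [-2.  -0.5 -2.8]
([253, 86, 62, 174], array([0.095 , 0.0315]), 'head', array([ 0.6216, -0.0979]), 'dir', np.float64(0.8), 'org', array([ 0.5366, -0.0991]))
([268, 286, 28, 14], array([0.0165, 0.009 ]), 'head', array([ 0.5201, -0.0917]), 'dir', np.float64(-88.5), 'org', array([ 0.5178, -0.0067]))
```

{"name": "jog_arm", "arguments": {
  "increments": [
    {"tx": 0,"ty": -5,"tz": 0,"wx": 0,"wy": 0,"wz": 0,"gripper": 0},
    {"tx": 0,"ty": -5,"tz": 0,"wx": 0,"wy": 0,"wz": 0,"gripper": 0},
    {"tx": 0,"ty": -20,"tz": 0,"wx": 0,"wy": 0,"wz": 0,"gripper": 0},
    {"tx": 0,"ty": -45,"tz": 0,"wx": 0,"wy": 0,"wz": 0,"gripper": 0},
    {"tx": 0,"ty": -70,"tz": 0,"wx": 0,"wy": 0,"wz": 0,"gripper": 0}
  ]
}}

```text
time: 24.32
position: [0.5502, -0.0315, 0.0247]
tool_rot: [3.141, 0.031, 0.005]
ft_force: [0.7, 0.6, -2.4]
grip_width: 0.17
grip_force: 55.0
```

{"name": "jog_arm", "arguments": {
  "increments": [
    {"tx": 0,"ty": -20,"tz": 0,"wx": 0,"wy": 0,"wz": 0,"gripper": 0},
    {"tx": 0,"ty": -40,"tz": 0,"wx": 0,"wy": 0,"wz": 0,"gripper": 0},
    {"tx": 0,"ty": -60,"tz": 0,"wx": 0,"wy": 0,"wz": 0,"gripper": 0},
    {"tx": 0,"ty": -61,"tz": 0,"wx": 0,"wy": 0,"wz": 0,"gripper": 0},
    {"tx": 0,"ty": -61,"tz": 0,"wx": 0,"wy": 0,"wz": 0,"gripper": 0}
  ]
}}

```text
time: 24.73
position: [0.5486, 0.0315, 0.0245]
tool_rot: [-3.141, -0.04, -0.004]
ft_force: [-0.1, -0.7, -1.9]
grip_width: 0.172
grip_force: 55.0
```

{"name": "jog_arm", "arguments": {
  "increments": [
    {"tx": 0,"ty": 0,"tz": 0,"wx": 0,"wy": 0,"wz": 0,"gripper": 0},
    {"tx": 0,"ty": 0,"tz": 0,"wx": 0,"wy": 0,"wz": 0,"gripper": 0},
    {"tx": 0,"ty": 0,"tz": 0,"wx": 0,"wy": 0,"wz": 0,"gripper": 0},
    {"tx": 0,"ty": 0,"tz": 0,"wx": 0,"wy": 0,"wz": 0,"gripper": 0},
    {"tx": 0,"ty": 0,"tz": 0,"wx": 0,"wy": 0,"wz": 0,"gripper": 0}
  ]
}}

```text
time: 25.15
position: [0.5477, 0.0286, 0.023]
tool_rot: [3.141, 0.032, -0.0]
ft_force: [-0.2, -0.5, -2.0]
grip_width: 0.166
grip_force: 55.0
```

```bash
python3 - <<'E'
from h import *
go([.5508,.0343,.0155],1.3)
E
```

```text
t 25.15 pos [0.5477 0.0286 0.023 ] yaw 1.18 tilt [-0. -0.] w 0.166 gf 55.0 F [-0.2 -0.5 -2. ]
move tool mm [ 3.2 -5.6  7.5] wz -0.002
```

{"name": "jog_arm", "arguments": {
  "increments": [
    {"tx": 3,"ty": -5.5,"tz": 0,"wx": 0,"wy": 0,"wz": 0,"gripper": 0},
    {"tx": 3,"ty": -5.5,"tz": 2,"wx": 0,"wy": 0,"wz": 0,"gripper": 0},
    {"tx": 3,"ty": -5.5,"tz": 4,"wx": 0,"wy": 0,"wz": 0,"gripper": 0},
    {"tx": 3,"ty": -5.5,"tz": 7,"wx": 0,"wy": 0,"wz": 0,"gripper": 0},
    {"tx": 3,"ty": -5.5,"tz": 7,"wx": 0,"wy": 0,"wz": 0,"gripper": 0}
  ]
}}

```text
time: 25.57
position: [0.5507, 0.0353, 0.0165]
tool_rot: [3.141, 0.035, -0.0]
ft_force: [-2.0, 0.6, 2.9]
grip_width: 0.168
grip_force: 55.0
```

{"name": "jog_arm", "arguments": {
  "increments": [
    {"tx": 0,"ty": 0,"tz": 0.5,"wx": 0,"wy": 0,"wz": 0,"gripper": 0},
    {"tx": 0,"ty": 0,"tz": 0.5,"wx": 0,"wy": 0,"wz": 0,"gripper": 0},
    {"tx": 0,"ty": 0,"tz": 0.5,"wx": 0,"wy": 0,"wz": 0,"gripper": 0},
    {"tx": 0,"ty": 0,"tz": 0.5,"wx": 0,"wy": 0,"wz": 0,"gripper": 0.2},
    {"tx": 0,"ty": 0,"tz": 0.5,"wx": 0,"wy": 0,"wz": 0,"gripper": 0.4}
  ]
}}

```text
time: 25.98
position: [0.5511, 0.0351, 0.0159]
tool_rot: [3.141, 0.035, 0.002]
ft_force: [0.3, -0.2, -0.1]
grip_width: 0.221
grip_force: 0.0
```

{"name": "jog_arm", "arguments": {
  "increments": [
    {"tx": 0,"ty": 0,"tz": 0,"wx": 0,"wy": 0,"wz": 0,"gripper": 0.4},
    {"tx": 0,"ty": 0,"tz": 0,"wx": 0,"wy": 0,"wz": 0,"gripper": 0.4},
    {"tx": 0,"ty": 0,"tz": -20,"wx": 0,"wy": 0,"wz": 0,"gripper": 0.4},
    {"tx": 0,"ty": 0,"tz": -60,"wx": 0,"wy": 0,"wz": 0,"gripper": 0.4},
    {"tx": 0,"ty": 0,"tz": -100,"wx": 0,"wy": 0,"wz": 0,"gripper": 0}
  ]
}}

```text
time: 26.4
position: [0.5489, 0.0348, 0.115]
tool_rot: [-3.141, -0.034, 0.007]
ft_force: [1.8, -0.9, 0.9]
grip_width: 0.37
grip_force: 0.0
```

{"name": "jog_arm", "arguments": {
  "increments": [
    {"tx": 0,"ty": 0,"tz": -30,"wx": 0,"wy": 0,"wz": 0,"gripper": 0},
    {"tx": 0,"ty": 0,"tz": -35,"wx": 0,"wy": 0,"wz": 0,"gripper": 0},
    {"tx": 0,"ty": 0,"tz": -35,"wx": 0,"wy": 0,"wz": 0,"gripper": 0},
    {"tx": 0,"ty": 0,"tz": -35,"wx": 0,"wy": 0,"wz": 0,"gripper": 0},
    {"tx": 0,"ty": 0,"tz": -35,"wx": 0,"wy": 0,"wz": 0,"gripper": 0}
  ]
}}

```text
time: 26.82
position: [0.5493, 0.0347, 0.1486]
tool_rot: [3.141, 0.034, -0.005]
ft_force: [-0.8, -0.6, 0.3]
grip_width: 0.048
grip_force: 0.0
```

```bash
python3 - <<'E'
from h import *
w=save('wrist','w9.png')
go([.6267,.036,.132],1.3)
for b in blanks(w,z=.022,roi=(230,0,330,300),thr=150): print(b)
E
```

```text
t 26.87 pos [0.5492 0.0348 0.1484] yaw 1.25 tilt [-0.004 -0.   ] w 0.028 gf 0.0 F [ 0.2 -0.1  0.4]
move tool mm [77.6  0.4 16.2] wz -0.001
([248, 14, 71, 75], array([0.0672, 0.0657]), 'head', array([0.6942, 0.0541]), 'dir', np.float64(85.7), 'org', array([ 0.6878, -0.0306]))
([231, 45, 11, 12], array([0.0099, 0.0098]), 'head', array([0.6858, 0.0686]), 'dir', np.float64(74.3), 'org', array([ 0.6628, -0.0133]))
([323, 44, 7, 14], array([0.0112, 0.0057]), 'head', array([ 0.6805, -0.0039]), 'dir', np.float64(4.5), 'org', array([ 0.5957, -0.0106]))
([273, 155, 19, 86], array([0.0889, 0.0183]), 'head', array([0.5791, 0.0352]), 'dir', np.float64(1.2), 'org', array([0.4941, 0.0333]))
```

View pics/w9.png

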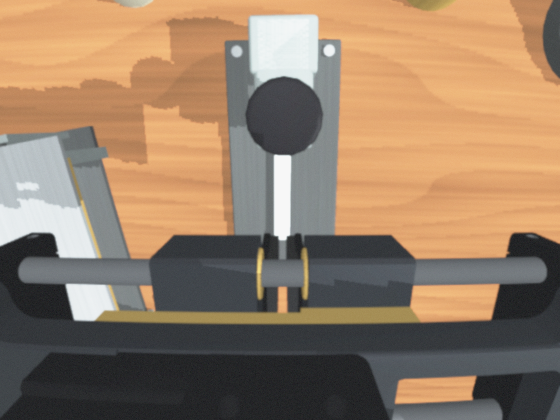

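The short blank lies straight with its tail at (282,240), which puts the disc centre at x≈0.626, under the punch. Now the press.

{"name": "jog_arm", "arguments": {
  "increments": [
    {"tx": 25,"ty": 0,"tz": 0,"wx": 0,"wy": 0,"wz": 0,"gripper": 0},
    {"tx": 50,"ty": 0,"tz": 0,"wx": 0,"wy": 0,"wz": 0,"gripper": 0},
    {"tx": 77,"ty": 0,"tz": 0,"wx": 0,"wy": 0,"wz": 0,"gripper": 0},
    {"tx": 77,"ty": 0,"tz": 5,"wx": 0,"wy": 0,"wz": 0,"gripper": 0},
    {"tx": 77,"ty": 0,"tz": 14,"wx": 0,"wy": 0,"wz": 0,"gripper": 0}
  ]
}}

```text
time: 27.28
position: [0.6279, 0.0369, 0.1348]
tool_rot: [-3.141, -0.034, 0.002]
ft_force: [-1.1, -0.2, -0.7]
grip_width: 0.007
grip_force: 0.0
```

{"name": "jog_arm", "arguments": {
  "increments": [
    {"tx": 0,"ty": 0,"tz": 4,"wx": 0,"wy": 0,"wz": 0,"gripper": 0},
    {"tx": 0,"ty": 0,"tz": 9,"wx": 0,"wy": 0,"wz": 0,"gripper": 0},
    {"tx": 0,"ty": 0,"tz": 14,"wx": 0,"wy": 0,"wz": 0,"gripper": 0},
    {"tx": 0,"ty": 0,"tz": 19,"wx": 0,"wy": 0,"wz": 0,"gripper": 0},
    {"tx": 0,"ty": 0,"tz": 24,"wx": 0,"wy": 0,"wz": 0,"gripper": 0}
  ]
}}

```text
time: 27.7
position: [0.6264, 0.0367, 0.1128]
tool_rot: [3.141, 0.034, -0.002]
ft_force: [-5.6, 0.5, 6.9]
grip_width: 0.005
grip_force: 3.2
```

{"name": "jog_arm", "arguments": {
  "increments": [
    {"tx": 0,"ty": 0,"tz": 1,"wx": 0,"wy": 0,"wz": 0,"gripper": 0},
    {"tx": 0,"ty": 0,"tz": 2,"wx": 0,"wy": 0,"wz": 0,"gripper": 0},
    {"tx": 0,"ty": 0,"tz": 2,"wx": 0,"wy": 0,"wz": 0,"gripper": 0},
    {"tx": 0,"ty": 0,"tz": 2,"wx": 0,"wy": 0,"wz": 0,"gripper": 0},
    {"tx": 0,"ty": 0,"tz": 2,"wx": 0,"wy": 0,"wz": 0,"gripper": 0}
  ]
}}

```text
time: 28.12
position: [0.6264, 0.0367, 0.1112]
tool_rot: [3.141, 0.034, -0.002]
ft_force: [-5.1, -0.2, 6.9]
grip_width: 0.002
grip_force: 3.4
```

{"name": "jog_arm", "arguments": {
  "increments": [
    {"tx": 1,"ty": 0,"tz": 2,"wx": 0,"wy": 0,"wz": 0,"gripper": 0},
    {"tx": 1,"ty": 0,"tz": 4,"wx": 0,"wy": 0,"wz": 0,"gripper": 0},
    {"tx": 1,"ty": 0,"tz": 5,"wx": 0,"wy": 0,"wz": 0,"gripper": 0},
    {"tx": 1,"ty": 0,"tz": 6,"wx": 0,"wy": 0,"wz": 0,"gripper": 0},
    {"tx": 1,"ty": 0,"tz": 6,"wx": 0,"wy": 0,"wz": 0,"gripper": 0}
  ]
}}

```text
time: 28.53
position: [0.6278, 0.0367, 0.1074]
tool_rot: [3.14, 0.034, -0.001]
ft_force: [-9.1, -0.8, 16.4]
grip_width: 0.007
grip_force: 8.1
```

{"name": "jog_arm", "arguments": {
  "increments": [
    {"tx": 0,"ty": 0,"tz": 0,"wx": 0,"wy": 0,"wz": 0,"gripper": 0},
    {"tx": 0,"ty": 0,"tz": 0,"wx": 0,"wy": 0,"wz": 0,"gripper": 0},
    {"tx": 0,"ty": 0,"tz": 0,"wx": 0,"wy": 0,"wz": 0,"gripper": 0},
    {"tx": 0,"ty": 0,"tz": 0,"wx": 0,"wy": 0,"wz": 0,"gripper": 0},
    {"tx": 0,"ty": 0,"tz": 0,"wx": 0,"wy": 0,"wz": 0,"gripper": 0}
  ]
}}

```text
time: 28.95
position: [0.6278, 0.0367, 0.1074]
tool_rot: [3.14, 0.034, -0.0]
ft_force: [-8.2, -1.4, 16.9]
grip_width: 0.002
grip_force: 8.0
```

At the stop (same z as before, 17 N). Hold, rise, move back over the stem.

{"name": "jog_arm", "arguments": {
  "increments": [
    {"tx": 0,"ty": 0,"tz": 0,"wx": 0,"wy": 0,"wz": 0,"gripper": 0},
    {"tx": 0,"ty": 0,"tz": 0,"wx": 0,"wy": 0,"wz": 0,"gripper": 0},
    {"tx": 0,"ty": 0,"tz": 0,"wx": 0,"wy": 0,"wz": 0,"gripper": 0},
    {"tx": 0,"ty": 0,"tz": 0,"wx": 0,"wy": 0,"wz": 0,"gripper": 0},
    {"tx": 0,"ty": 0,"tz": 0,"wx": 0,"wy": 0,"wz": 0,"gripper": 0}
  ]
}}

```text
time: 29.37
position: [0.6278, 0.0367, 0.1074]
tool_rot: [3.14, 0.034, -0.0]
ft_force: [-8.4, -0.8, 15.8]
grip_width: 0.003
grip_force: 8.0
```

{"name": "jog_arm", "arguments": {
  "increments": [
    {"tx": 0,"ty": 0,"tz": 0,"wx": 0,"wy": 0,"wz": 0,"gripper": 0},
    {"tx": 0,"ty": 0,"tz": 0,"wx": 0,"wy": 0,"wz": 0,"gripper": 0},
    {"tx": 0,"ty": 0,"tz": 0,"wx": 0,"wy": 0,"wz": 0,"gripper": 0},
    {"tx": 0,"ty": 0,"tz": 0,"wx": 0,"wy": 0,"wz": 0,"gripper": 0},
    {"tx": 0,"ty": 0,"tz": 0,"wx": 0,"wy": 0,"wz": 0,"gripper": 0}
  ]
}}

```text
time: 29.78
position: [0.6278, 0.0367, 0.1074]
tool_rot: [3.14, 0.034, -0.0]
ft_force: [-7.9, -0.7, 16.2]
grip_width: 0.007
grip_force: 8.0
```

{"name": "jog_arm", "arguments": {
  "increments": [
    {"tx": 0,"ty": 0,"tz": 0,"wx": 0,"wy": 0,"wz": 0,"gripper": 0},
    {"tx": 0,"ty": 0,"tz": 0,"wx": 0,"wy": 0,"wz": 0,"gripper": 0},
    {"tx": 0,"ty": 0,"tz": 0,"wx": 0,"wy": 0,"wz": 0,"gripper": 0},
    {"tx": 0,"ty": 0,"tz": 0,"wx": 0,"wy": 0,"wz": 0,"gripper": 0},
    {"tx": 0,"ty": 0,"tz": 0,"wx": 0,"wy": 0,"wz": 0,"gripper": 0}
  ]
}}

```text
time: 30.2
position: [0.6278, 0.0367, 0.1074]
tool_rot: [3.14, 0.034, -0.0]
ft_force: [-9.1, -0.0, 15.7]
grip_width: 0.005
grip_force: 8.0
```

{"name": "jog_arm", "arguments": {
  "increments": [
    {"tx": 0,"ty": 0,"tz": -10,"wx": 0,"wy": 0,"wz": 0,"gripper": 0},
    {"tx": 0,"ty": 0,"tz": -20,"wx": 0,"wy": 0,"wz": 0,"gripper": 0},
    {"tx": 0,"ty": 0,"tz": -30,"wx": 0,"wy": 0,"wz": 0,"gripper": 0},
    {"tx": 0,"ty": 0,"tz": -45,"wx": 0,"wy": 0,"wz": 0,"gripper": 0.2},
    {"tx": 0,"ty": 0,"tz": -45,"wx": 0,"wy": 0,"wz": 0,"gripper": 0.4}
  ]
}}

```text
time: 30.62
position: [0.6307, 0.0368, 0.1527]
tool_rot: [3.141, 0.034, 0.01]
ft_force: [-0.2, 0.1, 0.8]
grip_width: 0.088
grip_force: 0.0
```

{"name": "jog_arm", "arguments": {
  "increments": [
    {"tx": -30,"ty": 0,"tz": 0,"wx": 0,"wy": 0,"wz": 0,"gripper": 0.4},
    {"tx": -60,"ty": 0,"tz": 0,"wx": 0,"wy": 0,"wz": 0,"gripper": 0.4},
    {"tx": -77,"ty": 0,"tz": 0,"wx": 0,"wy": 0,"wz": 0,"gripper": 0.4},
    {"tx": -77,"ty": 0,"tz": 0,"wx": 0,"wy": 0,"wz": 0,"gripper": 0.4},
    {"tx": -77,"ty": 0,"tz": 0,"wx": 0,"wy": 0,"wz": 0,"gripper": 0.4}
  ]
}}

```text
time: 31.03
position: [0.5514, 0.0347, 0.1493]
tool_rot: [3.141, 0.034, 0.002]
ft_force: [0.2, 0.4, 0.3]
grip_width: 0.382
grip_force: 0.0
```

```bash
python3 - <<'E'
from h import *
w=vision.get_image('wrist'); cv2.imwrite('pics/w10.png',w['color'])
go([.5508,.0345,.0145],1.3)
for b in blanks(w,z=.022,roi=(230,120,330,300),thr=150): print(b)
E
```

```text
t 31.08 pos [0.5521 0.0347 0.1495] yaw 1.24 tilt [ 0.001 -0.   ] w 0.384 gf 0.0 F [-0.1  0.6  0.9]
move tool mm [ -1.5   0.2 135. ] wz -0.001
([273, 158, 19, 86], array([0.0895, 0.0181]), 'head', array([0.5213, 0.0343]), 'dir', np.float64(-179.0), 'org', array([0.6062, 0.0357]))
```

Stem centred. I'll descend a little slower and let it settle before gripping, so the pads overlap the blank fully.

{"name": "jog_arm", "arguments": {
  "increments": [
    {"tx": -1,"ty": 0,"tz": 35,"wx": 0,"wy": 0,"wz": 0,"gripper": 0.4},
    {"tx": -1,"ty": 0,"tz": 70,"wx": 0,"wy": 0,"wz": 0,"gripper": 0.4},
    {"tx": -1,"ty": 0,"tz": 100,"wx": 0,"wy": 0,"wz": 0,"gripper": 0.4},
    {"tx": -1,"ty": 0,"tz": 115,"wx": 0,"wy": 0,"wz": 0,"gripper": 0.4},
    {"tx": -1,"ty": 0,"tz": 120,"wx": 0,"wy": 0,"wz": 0,"gripper": 0.4}
  ]
}}

```text
time: 31.5
position: [0.549, 0.0348, 0.0258]
tool_rot: [-3.141, -0.034, 0.008]
ft_force: [-0.5, 0.8, -0.4]
grip_width: 0.399
grip_force: 0.0
```

{"name": "jog_arm", "arguments": {
  "increments": [
    {"tx": 0,"ty": 0,"tz": 5,"wx": 0,"wy": 0,"wz": 0,"gripper": 0.4},
    {"tx": 0,"ty": 0,"tz": 10,"wx": 0,"wy": 0,"wz": 0,"gripper": 0.4},
    {"tx": 0,"ty": 0,"tz": 14,"wx": 0,"wy": 0,"wz": 0,"gripper": 0.4},
    {"tx": 0,"ty": 0,"tz": 14,"wx": 0,"wy": 0,"wz": 0,"gripper": 0.4},
    {"tx": 0,"ty": 0,"tz": 14,"wx": 0,"wy": 0,"wz": 0,"gripper": 0.4}
  ]
}}

```text
time: 31.92
position: [0.5512, 0.035, 0.0162]
tool_rot: [3.141, 0.034, 0.002]
ft_force: [-0.4, -0.1, -0.1]
grip_width: 0.398
grip_force: 0.0
```

{"name": "jog_arm", "arguments": {
  "increments": [
    {"tx": 0,"ty": 0,"tz": 0,"wx": 0,"wy": 0,"wz": 0,"gripper": 0.3},
    {"tx": 0,"ty": 0,"tz": 0,"wx": 0,"wy": 0,"wz": 0,"gripper": 0},
    {"tx": 0,"ty": 0,"tz": 0,"wx": 0,"wy": 0,"wz": 0,"gripper": 0},
    {"tx": 0,"ty": 0,"tz": 0,"wx": 0,"wy": 0,"wz": 0,"gripper": 0},
    {"tx": 0,"ty": 0,"tz": 0,"wx": 0,"wy": 0,"wz": 0,"gripper": 0}
  ],
  "grip_force": 55
}}

```text
time: 32.33
position: [0.5508, 0.035, 0.0159]
tool_rot: [3.141, 0.034, 0.001]
ft_force: [-0.2, -0.1, 0.6]
grip_width: 0.169
grip_force: 55.0
```

{"name": "jog_arm", "arguments": {
  "increments": [
    {"tx": 0,"ty": 0,"tz": 0,"wx": 0,"wy": 0,"wz": 0,"gripper": 0},
    {"tx": 0,"ty": 0,"tz": 0,"wx": 0,"wy": 0,"wz": 0,"gripper": 0},
    {"tx": 0,"ty": 0,"tz": -3,"wx": 0,"wy": 0,"wz": 0,"gripper": 0},
    {"tx": 0,"ty": 0,"tz": -6,"wx": 0,"wy": 0,"wz": 0,"gripper": 0},
    {"tx": 0,"ty": 0,"tz": -8,"wx": 0,"wy": 0,"wz": 0,"gripper": 0}
  ]
}}

```text
time: 32.75
position: [0.5501, 0.0349, 0.0234]
tool_rot: [3.141, 0.034, -0.002]
ft_force: [-0.6, 0.6, -2.4]
grip_width: 0.172
grip_force: 55.0
```

{"name": "jog_arm", "arguments": {
  "increments": [
    {"tx": 0,"ty": 10,"tz": 0,"wx": 0,"wy": 0,"wz": 0,"gripper": 0},
    {"tx": 0,"ty": 30,"tz": 0,"wx": 0,"wy": 0,"wz": 0,"gripper": 0},
    {"tx": 0,"ty": 50,"tz": 0,"wx": 0,"wy": 0,"wz": 0,"gripper": 0},
    {"tx": 0,"ty": 70,"tz": 0,"wx": 0,"wy": 0,"wz": 0,"gripper": 0},
    {"tx": 0,"ty": 80,"tz": 0,"wx": 0,"wy": 0,"wz": 0,"gripper": 0}
  ]
}}

```text
time: 33.17
position: [0.5518, -0.0493, 0.0232]
tool_rot: [3.139, 0.029, -0.001]
ft_force: [-0.3, -0.5, -1.9]
grip_width: 0.174
grip_force: 55.0
```

{"name": "jog_arm", "arguments": {
  "increments": [
    {"tx": 0,"ty": 0,"tz": -20,"wx": 0,"wy": 0,"wz": 0,"gripper": 0},
    {"tx": 0,"ty": 0,"tz": -60,"wx": 0,"wy": 0,"wz": 0,"gripper": 0},
    {"tx": 0,"ty": 0,"tz": -100,"wx": 0,"wy": 0,"wz": 0,"gripper": 0},
    {"tx": 0,"ty": 0,"tz": -140,"wx": 0,"wy": 0,"wz": 0,"gripper": 0},
    {"tx": 0,"ty": 0,"tz": -170,"wx": 0,"wy": 0,"wz": 0,"gripper": 0}
  ]
}}

```text
time: 33.58
position: [0.553, -0.045, 0.197]
tool_rot: [3.141, 0.035, 0.005]
ft_force: [0.9, 0.3, -3.0]
grip_width: 0.167
grip_force: 55.0
```

```bash
python3 - <<'E'
from h import *
T=np.array([.4873,.2559]); r=np.radians(9.1); ex=np.array([np.cos(r),np.sin(r)]); ey=np.array([-ex[1],ex[0]])
q=T-.030*ex+.031*ey; go([*q,.20],9.1); p,_=tool(); print(q)
w=vision.get_image('wrist')
for b in blanks(w,z=p[2]+.0065,roi=(230,0,330,300),thr=150): print(b)
E
```

```text
t 33.58 pos [ 0.553 -0.045  0.197] yaw 1.26 tilt [ 0.003 -0.   ] w 0.167 gf 55.0 F [ 0.9  0.3 -3. ]
move tool mm [ -93.  -328.9   -3.4] wz -0.137
t 33.58 pos [ 0.553 -0.045  0.197] yaw 1.26 tilt [ 0.003 -0.   ] w 0.167 gf 55.0 F [ 0.9  0.3 -3. ]
[0.45277469 0.28176509]
([245, 59, 9, 11], array([0.0049, 0.0045]), 'head', array([ 0.6679, -0.023 ]), 'dir', np.float64(-165.3), 'org', array([ 0.7501, -0.0014]))
([252, 86, 61, 174], array([0.0944, 0.0312]), 'head', array([ 0.6289, -0.0435]), 'dir', np.float64(1.2), 'org', array([ 0.5439, -0.0453]))
([269, 286, 27, 14], array([0.0158, 0.009 ]), 'head', array([ 0.5282, -0.0376]), 'dir', np.float64(-88.4), 'org', array([0.5259, 0.0474]))
```

{"name": "jog_arm", "arguments": {
  "increments": [
    {"tx": -5,"ty": -20,"tz": 0,"wx": 0,"wy": 0,"wz": 0,"gripper": 0},
    {"tx": -12,"ty": -50,"tz": 0,"wx": 0,"wy": 0,"wz": 0,"gripper": 0},
    {"tx": -20,"ty": -85,"tz": 0,"wx": 0,"wy": 0,"wz": 0,"gripper": 0},
    {"tx": -29,"ty": -120,"tz": 0,"wx": 0,"wy": 0,"wz": 0,"gripper": 0},
    {"tx": -38,"ty": -155,"tz": 0,"wx": 0,"wy": 0,"wz": 0,"gripper": 0}
  ]
}}

```text
time: 34.05
position: [0.51, 0.1103, 0.1931]
tool_rot: [3.141, 0.033, -0.001]
ft_force: [0.2, 0.1, -3.4]
grip_width: 0.172
grip_force: 55.0
```

{"name": "jog_arm", "arguments": {
  "increments": [
    {"tx": -8,"ty": -35,"tz": 0,"wx": 0,"wy": 0,"wz": -0.03,"gripper": 0},
    {"tx": -16,"ty": -70,"tz": 0,"wx": 0,"wy": 0,"wz": -0.06,"gripper": 0},
    {"tx": -25,"ty": -110,"tz": 0,"wx": 0,"wy": 0,"wz": -0.09,"gripper": 0},
    {"tx": -34,"ty": -145,"tz": 0,"wx": 0,"wy": 0,"wz": -0.12,"gripper": 0},
    {"tx": -40,"ty": -178,"tz": 0,"wx": 0,"wy": 0,"wz": -0.137,"gripper": 0}
  ]
}}

```text
time: 34.47
position: [0.4653, 0.2884, 0.1933]
tool_rot: [-3.131, -0.254, 0.001]
ft_force: [1.7, 0.4, -3.0]
grip_width: 0.171
grip_force: 55.0
```

{"name": "jog_arm", "arguments": {
  "increments": [
    {"tx": 0,"ty": 0,"tz": 5,"wx": 0,"wy": 0,"wz": 0,"gripper": 0},
    {"tx": 0,"ty": 0,"tz": 20,"wx": 0,"wy": 0,"wz": 0,"gripper": 0},
    {"tx": 0,"ty": 0,"tz": 35,"wx": 0,"wy": 0,"wz": 0,"gripper": 0},
    {"tx": 0,"ty": 0,"tz": 50,"wx": 0,"wy": 0,"wz": 0,"gripper": 0},
    {"tx": 0,"ty": 0,"tz": 50,"wx": 0,"wy": 0,"wz": 0,"gripper": 0}
  ]
}}

```text
time: 34.88
position: [0.465, 0.2845, 0.1399]
tool_rot: [3.129, 0.249, -0.009]
ft_force: [-0.3, -1.8, -3.1]
grip_width: 0.17
grip_force: 55.0
```

{"name": "jog_arm", "arguments": {
  "increments": [
    {"tx": 0,"ty": 0,"tz": 15,"wx": 0,"wy": 0,"wz": 0,"gripper": 0},
    {"tx": 0,"ty": 0,"tz": 30,"wx": 0,"wy": 0,"wz": 0,"gripper": 0},
    {"tx": 0,"ty": 0,"tz": 45,"wx": 0,"wy": 0,"wz": 0,"gripper": 0},
    {"tx": 0,"ty": 0,"tz": 45,"wx": 0,"wy": 0,"wz": 0,"gripper": 0},
    {"tx": 0,"ty": 0,"tz": 45,"wx": 0,"wy": 0,"wz": 0,"gripper": 0}
  ]
}}

```text
time: 35.3
position: [0.4668, 0.2858, 0.0984]
tool_rot: [3.131, 0.249, -0.002]
ft_force: [1.0, -0.3, -2.8]
grip_width: 0.172
grip_force: 55.0
```

```bash
python3 - <<'E'
from h import *
T=np.array([.4873,.2559]); r=np.radians(9.1); ex=np.array([np.cos(r),np.sin(r)]); ey=np.array([-ex[1],ex[0]])
p,_=tool(); d=p[:2]-T; print(d@ex,d@ey)
w=vision.get_image('wrist'); im=vision.get_image('scene'); a=cv2.resize(im['color'][200:420,220:520],None,fx=1.3,fy=1.3)
cv2.imwrite('pics/c11.png',np.hstack([a,w['color'][:286,:400]]))
E
```

```text
t 35.3 pos [0.4668 0.2858 0.0984] yaw 9.09 tilt [-0.001 -0.001] w 0.172 gf 55.0 F [ 1.  -0.3 -2.8]
-0.01554232825512607 0.03275678134160875
```

View pics/c11.png

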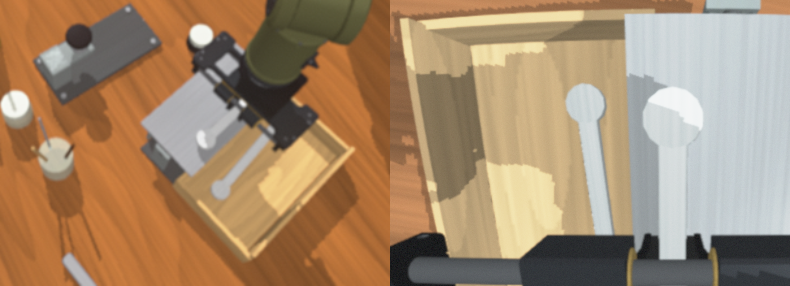

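The short blank is over the bin-side half of the tray, disc at (673,117) in the crop, and the long one is in the bin. Lower and release.

{"name": "jog_arm", "arguments": {
  "increments": [
    {"tx": 0,"ty": 0,"tz": 3,"wx": 0,"wy": 0,"wz": 0,"gripper": 0},
    {"tx": 0,"ty": 0,"tz": 6,"wx": 0,"wy": 0,"wz": 0,"gripper": 0},
    {"tx": 0,"ty": 0,"tz": 9,"wx": 0,"wy": 0,"wz": 0,"gripper": 0},
    {"tx": 0,"ty": 0,"tz": 11,"wx": 0,"wy": 0,"wz": 0,"gripper": 0},
    {"tx": 0,"ty": 0,"tz": 11,"wx": 0,"wy": 0,"wz": 0,"gripper": 0}
  ]
}}

```text
time: 35.82
position: [0.4667, 0.286, 0.087]
tool_rot: [3.131, 0.249, -0.001]
ft_force: [0.0, -0.2, -2.6]
grip_width: 0.171
grip_force: 55.0
```

{"name": "jog_arm", "arguments": {
  "increments": [
    {"tx": 0,"ty": 0,"tz": 0,"wx": 0,"wy": 0,"wz": 0,"gripper": 0.5},
    {"tx": 0,"ty": 0,"tz": 0,"wx": 0,"wy": 0,"wz": 0,"gripper": 0.5},
    {"tx": 0,"ty": 0,"tz": -10,"wx": 0,"wy": 0,"wz": 0,"gripper": 0.5},
    {"tx": 0,"ty": 0,"tz": -50,"wx": 0,"wy": 0,"wz": 0,"gripper": 0.5},
    {"tx": 0,"ty": 0,"tz": -90,"wx": 0,"wy": 0,"wz": 0,"gripper": 0.5}
  ]
}}

```text
time: 36.23
position: [0.4659, 0.2857, 0.178]
tool_rot: [3.131, 0.25, -0.005]
ft_force: [1.8, -0.1, 1.3]
grip_width: 0.451
grip_force: 0.0
```

{"name": "jog_arm", "arguments": {
  "increments": [
    {"tx": 0,"ty": 0,"tz": -20,"wx": 0,"wy": 0,"wz": 0,"gripper": 0.5},
    {"tx": 0,"ty": 0,"tz": -20,"wx": 0,"wy": 0,"wz": 0,"gripper": 0.5},
    {"tx": 0,"ty": 0,"tz": -20,"wx": 0,"wy": 0,"wz": 0,"gripper": 0.5},
    {"tx": 0,"ty": 0,"tz": -20,"wx": 0,"wy": 0,"wz": 0,"gripper": 0.5},
    {"tx": 0,"ty": 0,"tz": -20,"wx": 0,"wy": 0,"wz": 0,"gripper": 0.5}
  ]
}}

```text
time: 36.65
position: [0.4664, 0.2857, 0.1965]
tool_rot: [3.131, 0.249, -0.003]
ft_force: [0.5, 0.3, 0.3]
grip_width: 0.5
grip_force: 0.0
```

{"name": "jog_arm", "arguments": {
  "increments": [
    {"tx": 0,"ty": 0,"tz": -10,"wx": 0,"wy": 0,"wz": 0,"gripper": 0.5},
    {"tx": 0,"ty": 0,"tz": -10,"wx": 0,"wy": 0,"wz": 0,"gripper": 0.5},
    {"tx": 0,"ty": 0,"tz": -10,"wx": 0,"wy": 0,"wz": 0,"gripper": 0.5},
    {"tx": 0,"ty": 0,"tz": -10,"wx": 0,"wy": 0,"wz": 0,"gripper": 0.5},
    {"tx": 0,"ty": 0,"tz": -10,"wx": 0,"wy": 0,"wz": 0,"gripper": 0.5}
  ]
}}

```text
time: 37.07
position: [0.4669, 0.2861, 0.2072]
tool_rot: [3.131, 0.249, -0.001]
ft_force: [0.0, -0.7, -0.3]
grip_width: 0.498
grip_force: 0.0
```

```bash
python3 - <<'E'
from h import *
p,_=tool()
w=vision.get_image('wrist'); im=vision.get_image('scene'); a=cv2.resize(im['color'][200:420,220:520],None,fx=1.3,fy=1.3)
cv2.imwrite('pics/c12.png',np.hstack([a,w['color'][:286,:400]]))
E
```

```text
t 37.07 pos [0.4669 0.2861 0.2072] yaw 9.1 tilt [-0. -0.] w 0.498 gf 0.0 F [ 0.  -0.7 -0.3]
```

View pics/c12.png

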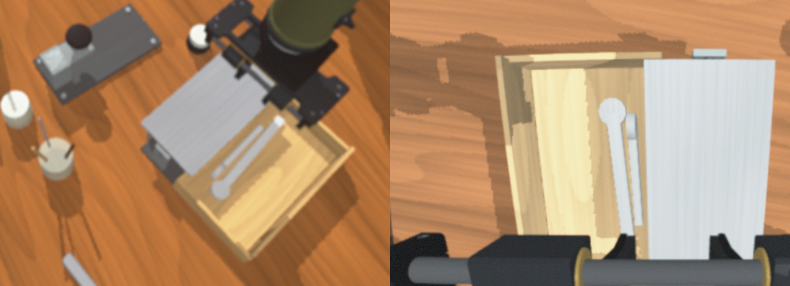

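Both blanks are in the bin: the long one lies flat at (612,110), the short one beside it at (633,170). The tray is level, the plunger is up, and the arm is clear.

```bash
python3 -c "
from bench import ctrl
print(ctrl.close_job())"
```

```text
the job is handed in; nothing more can be done
None
```

I marked both blanks present, long then short (there was no middle one), and tipped each into the bin; the job is handed in with the plunger up and the tray level, but no verdict came back.

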